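Load uncured keycaps on a curing rail with tongs

TASK

The printed keycaps on the build plate are still uncured, so never touch them with the gripper: use the tongs from the blue holder to set every one of them on the narrow rail of the curing stand, centred across it and with a clear gap (at least 5 mm) between neighbours. Then stand the tongs back in their holder and let go, and only then push the red lever over to switch on the curing lamp. Leave the amber pot, the jar and the tin where they stand.

Things in the scene. Friction and masses are not known exactly. Their poses are not given: they have to be found in the camera images.
- cap0_center (a point): centre (half-way up) of the orange keycap, a solid resin block 18 x 18 mm and 12 mm high (its z axis), its sides square to its own x and y axes, about 12 g; may be absent
- cap1_center (a point): centre (half-way up) of the green keycap, a solid resin block 18 x 18 mm and 12 mm high (its z axis), its sides square to its own x and y axes, about 12 g; may be absent
- cap2_center (a point): centre (half-way up) of the yellow keycap, a solid resin block 18 x 18 mm and 12 mm high (its z axis), its sides square to its own x and y axes, about 12 g; may be absent
- cap3_center (a point): centre (half-way up) of the red keycap, a solid resin block 18 x 18 mm and 12 mm high (its z axis), its sides square to its own x and y axes, about 12 g; may be absent
- cap4_center (a point): centre (half-way up) of the white keycap, a solid resin block 18 x 18 mm and 12 mm high (its z axis), its sides square to its own x and y axes, about 12 g; may be absent
- cap5_center (a point): centre (half-way up) of the blue keycap, a solid resin block 18 x 18 mm and 12 mm high (its z axis), its sides square to its own x and y axes, about 12 g; may be absent
- plate: dark steel printer build plate lying fixed on the bench, 200 x 200 mm, 4 mm thick, no rim; origin at the centre of its underside. The keycaps start on it.
- rail_top (a point): middle of the top face of the aluminium rail of the curing stand. The rail runs along this point's y axis, 200 mm long (100 mm either way), 12 mm wide, level, its top 40 mm above the bench; it stands on a fixed black base 120 mm (x) by 220 mm (y), 6 mm thick, with violet LEDs.
- tongs_grip (a point): grip point of the loose spring tongs (orange and steel, 90 g), midway between the jaws, 72 mm above the tips, 32 mm below the top of the head. z points from tips to head; the jaws close along y. Grip them over the outsides of the jaws here. The head above the jaws is 10 mm wide in y, 14 mm in x, 12 mm high.
- tongs_tip (a point): point midway between the tips of the tongs, level with the lower ends of the jaws; axes as tongs_grip. Each jaw is a straight bar 6 mm thick (y), 14 mm wide (x), 89 mm long; free, they stand 32 mm apart inside, 44 mm over the outsides. Squeezed to 30 mm over the outsides, the tips close on an 18 mm thing.
- jaw_l (a joint): how far the tongs' +y jaw has slid inwards from its free place (0), up to 0.0155 m, staying parallel. A spring pushes it back out with 1.2 N per mm: squeezed to about 37 to 40 mm over the outsides the tongs stay held with the tips open; let out past 43 mm they are released. At 30 mm the springs take 8 N of the grip.
- jaw_r (a joint): the same for the -y jaw
- holder_floor (a point): centre of the inner floor of the fixed blue tongs holder, a rectangular open-topped well 26 mm (x) by 56 mm (y) inside, walls 4 mm, floor 4 mm above the bench, rim 45 mm above the bench. The tongs start standing in it upright on their tips, their y along the holder's y.
- switch (a joint): red toggle lever of the curing lamp, on a grey block fixed to the bench: 0 = off, leaning to its own -x; it swings towards its own +x to 1.0 rad = on, and stays where it is left
- switch_tip (a point): middle of the red ball (26 mm across) on the lever's end, 70 mm from its hinge, 83 mm above the bench; moves with the lever; its y axis is the lever's hinge direction, level; the lever is pushed on in the direction of its x axis (made level), off to on
- pot: bystander: amber glass pot with black lid, 56 mm across, 50 mm high, origin under its centre
- jar: bystander: clear jar with white lid, 48 mm across, 48 mm high, origin under its centre
- tin: bystander: closed brass tin, 40 mm across, 35 mm high, origin under its centre

How it is judged:
On the way, in this order (a step that is already met when the one before it is completed fails the run):
1. every keycap rests on the rail (x of cap0_center in the frame of rail_top between -0.006 and 0.006 m and y of cap0_center in the frame of rail_top between -0.1 and 0.1 m and z of cap0_center in the frame of rail_top between 0.002 and 0.0125 m and x of cap1_center in the frame of rail_top between -0.006 and 0.006 m and y of cap1_center in the frame of rail_top between -0.1 and 0.1 m and z of cap1_center in the frame of rail_top between 0.002 and 0.0125 m and x of cap2_center in the frame of rail_top between -0.006 and 0.006 m and y of cap2_center in the frame of rail_top between -0.1 and 0.1 m and z of cap2_center in the frame of rail_top between 0.002 and 0.0125 m and x of cap3_center in the frame of rail_top between -0.006 and 0.006 m and y of cap3_center in the frame of rail_top between -0.1 and 0.1 m and z of cap3_center in the frame of rail_top between 0.002 and 0.0125 m and x of cap4_center in the frame of rail_top between -0.006 and 0.006 m and y of cap4_center in the frame of rail_top between -0.1 and 0.1 m and z of cap4_center in the frame of rail_top between 0.002 and 0.0125 m and x of cap5_center in the frame of rail_top between -0.006 and 0.006 m and y of cap5_center in the frame of rail_top between -0.1 and 0.1 m and z of cap5_center in the frame of rail_top between 0.002 and 0.0125 m), for 0.2 s.
2. the tongs stand in their holder, released (horizontal distance between tongs_tip and holder_floor below 0.02 m and height (world z) of tongs_tip below 0.016 m and angle between tongs_tip's own z axis and vertical below 0.4 rad and contact force between the fingers and tongs below 0.1 N), for 0.2 s.
3. the lamp lever is over to on (value of joint switch above 0.8 rad), for 0.2 s.
At the end, for the whole second after the job is handed in: Each keycap rests on the rail, centre within 6 mm of its middle line, inside its length, centres over 22 mm apart, all still; tongs released in the holder, tips within 20 mm of the floor's middle and 12 mm above it, tilt under 0.4 rad; lever past 0.8 rad (all of step 1 and all of step 2 and distance between cap0_center and cap1_center above 0.022 m and distance between each of cap0_center, cap1_center and cap2_center above 0.022 m and distance between each of cap0_center, cap1_center, cap2_center and cap3_center above 0.022 m and distance between each of cap0_center, cap1_center, cap2_center, cap3_center and cap4_center above 0.022 m and distance between each of cap0_center, cap1_center, cap2_center, cap3_center, cap4_center and cap5_center above 0.022 m and value of joint switch above 0.8 rad and linear speed of each of cap0, cap1, cap2, cap3, cap4, cap5, tongs below 0.02 m/s); the robot touches nothing.
It fails at once if the gripper or arm touches a keycap (contact force between any of the fingers, the arm and cap0 above 0.3 N or contact force between any of the fingers, the arm and cap1 above 0.3 N or contact force between any of the fingers, the arm and cap2 above 0.3 N or contact force between any of the fingers, the arm and cap3 above 0.3 N or contact force between any of the fingers, the arm and cap4 above 0.3 N or contact force between any of the fingers, the arm and cap5 above 0.3 N).
It fails at once if a bystander is moved more than 30 mm (distance of any of pot, jar, tin from where it was at the start of the episode above 0.03 m).
Of cap0, cap1, cap2, cap3, cap4, cap5 only 4 to 6 are there at a start; the rules pass over those that are not, and their reading is None.
At some moment in a run one of cap0, cap1, cap2, cap3, cap4, cap5 may be knocked a few centimetres aside while the robot is not near it.
It also fails if it takes over 210 s, if anything falls off the work surface, if the arm or the gripper's body presses on something with over 40 N, if the wrist force passes 120 N, or if a joint passes its speed limit or range.

ROBOT

A 6-joint arm with a two-finger parallel gripper is mounted at the origin on the work surface. World frame = base frame: x ahead of the robot, y to its left, z up, the work surface at z = 0. Lengths are in m, angles in rad, forces in N, time in s.
With the tool pointing down it reaches from about 0.35 to 0.875 m from the base axis. Payload 15.5 kg.
Tool frame: the origin (TCP) lies between the finger pads; the fingertips stand 22 mm ahead of it and the grasp point (between the pads) lies 3 mm ahead of it; z points along the fingers, y is the direction in which the jaws open and shut (so a half turn about z gives the same grasp; the last joint's range is limited). The gripper opens to 85 mm and grips with 20 to 120 N. Pads are 22 mm wide; open, the fingers measure 114 mm over their backs; the gripper's body (76 mm by 85 mm) begins 54 mm behind the grasp point. The pads swing forward as they close: fully open they stand 13 mm farther back than shut.
Start: joints at [1.012, 0.494, 1.345, -0, 1.302, -0.096], TCP at [0.28, 0.559, 0.253] pointing down, gripper open.
Joint ranges: [-2.91, 2.91], [-0.82, 2.16], [0.22, 2.67], [-1.22, 4.37], [0.12, 2.79], [-3.08, 3.08]. Speed limits (rad/s): [1.89, 1.89, 2.57, 3.01, 3.01, 3.01].

INTERFACE

Orientations are given as [roll, pitch, yaw] about the fixed x, y, z axes, in that order (R = Rz(yaw) Ry(pitch) Rx(roll)).
In Python, from plant import env gives the robot as it stands.
- The arm moves only by the tool apply_moves, never from a script. Its argument "increments" is a list of rows, each an object with "xyz": the shift along the tool's x, y, z in m, a list of three; "dr": the turn, a rotation vector about the tool's x, y, z in degrees, a list of three. A call has 1 to 8 rows; each row shifts and turns the pose as measured when the row begins, along the tool's axes as they then stand; what a row does not reach is not made up. A row lasts 1/10 s, in which the tool goes at most 50 mm and 8.59 degrees, less where a joint would pass 70% of its speed; a pose out of reach is approached as far as the arm can. A call is refused whole if a number of a shift passes 0.05 or a number of a turn 8.59, either way. A call with a gripper value outside its range is refused whole. "jaw" is the opening, from 0 (shut) to 1 (fully open), set as the call begins (left out, the last holds). The fingers move at their own pace and stop on an object; "newtons" is the grip in N (left out, the last holds). Time passes only in rows, so rows that do not move let the fingers close. It gives the time, the measured TCP pose, the force and the opening at its end, in the units of the state.
- env.observe(): the state, without advancing time (a new reading comes with each control period).
- env.snapshot(name): name is "side" or "top"; returns the picture (480x640x3 uint8, red, green, blue); there is no depth.
- env.camera_model(name): a dict with "fx", "fy", "cx", "cy" (pixels), "k1" (the pictures are not rectified: a ray, as slopes to the right and down, at radius r is drawn at 1 + k1 r^2 times it, then the intrinsics apply), "R" (3x3) and "t" (3): a world point X has camera coordinates R X + t. Camera axes: x right, y down, z forward; pixel columns grow to the right and rows downward; lengths in m; the calibration is good to about 2 mm. A picture is of the moment at which its call begins. camera_model takes no time and is no camera call.
- env.finish_job(): hands the job in, once; it reports no verdict.
The state is a dict: "t": time; "joint_positions": joint angles; "joint_velocities": joint speeds; "tau": joint torques, N m; "tcp_pos": TCP position; "eef_rot": TCP orientation; "contact_force": force on the tool from outside, world axes, zero at the start; "torque": the same for the moment, N m; "finger_gap": finger opening in m.
Only numpy, scipy, OpenCV 4.12 (cv2) and the standard library are available. Lean on these libraries where they do the work, as an engineer would, in place of code of your own. Each camera call takes 0.05 s, during which the arm holds its last target. There are 200 camera calls.

## Working session

There is one attempt and no reset: what is moved stays moved. The work goes in short steps, Python scripts to look and compute and a tool call to move; the robot and the scene stay as the last step left them, time stands still between calls to the robot, and variables do not carry over. Pictures are saved under pics/ and viewed, about 12 in all and at most 16, crops included, and the job is handed in when it is done.

Besides the shell and the picture viewer there is one more tool, called after ">>>" as name([rows], argument=value, ...), one row to a line, values as JSON. apply_moves: Moves the arm, as the interface text tells. Its arguments: {"type":"object","properties":{"increments":{"type":"array","items":{"type":"object","properties":{"xyz":{"type":"array","items":{"type":"number"}},"dr":{"type":"array","items":{"type":"number"}}}}},"jaw":{"type":"number"},"newtons":{"type":"number"}},"required":["increments"]}

```bash
mkdir -p pics; ls; python3 - <<'E'
from plant import env
import cv2
for n in ["top","side"]:
    m=env.camera_model(n); print(n,m)
    cv2.imwrite(f"pics/{n}0.png",env.snapshot(n)[:,:,::-1])
print(env.observe())
E
```

```text
pics
top {'fx': 434.04472236032973, 'fy': 434.04472236032973, 'cx': 309.7531974545338, 'cy': 245.62698697462517, 'k1': -0.013009399941329219, 'R': array([[ 0.02721461, -0.99912939, -0.03162003],
       [-0.99617298, -0.02447866, -0.08390582],
       [ 0.08305875,  0.03378249, -0.99597188]]), 't': array([0.01963321, 0.56810399, 0.9998493 ])}
side {'fx': 564.0521447326554, 'fy': 564.0521447326554, 'cx': 318.60611429815003, 'cy': 241.75214816533062, 'k1': -0.1341962292869128, 'R': array([[ 0.99632123, -0.08305637,  0.02111014],
       [-0.0331607 , -0.60079345, -0.79871622],
       [ 0.0790213 ,  0.7950779 , -0.60133748]]), 't': array([-0.55527082,  0.0866212 ,  1.14153493])}
{'t': 0.1, 'joint_positions': array([ 1.01146788e+00,  4.94115591e-01,  1.34609924e+00,  2.16502588e-05,
        1.30251901e+00, -9.55180758e-02]), 'joint_velocities': array([ 0.00143781, -0.00295207, -0.00047939, -0.000292  , -0.00038285,
        0.00056425]), 'tau': array([ 1.00769597e-03, -8.83592105e+01, -3.84554458e+01, -2.64356358e-04,
        5.38742199e-03, -7.06231916e-06]), 'tcp_pos': array([0.27942955, 0.55869717, 0.25275308]), 'eef_rot': array([-3.14045866e+00, -1.29612029e-04,  2.67777645e+00]), 'contact_force': array([ 0.54680396, -0.28793965, -0.14231809]), 'torque': array([ 0.00539833, -0.01047012, -0.06044736]), 'finger_gap': 0.08520640309166427}
```

View pics/top0.png

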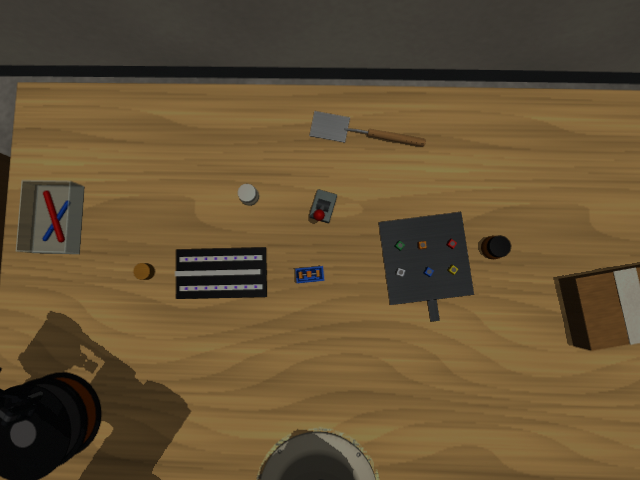

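View pics/side0.png

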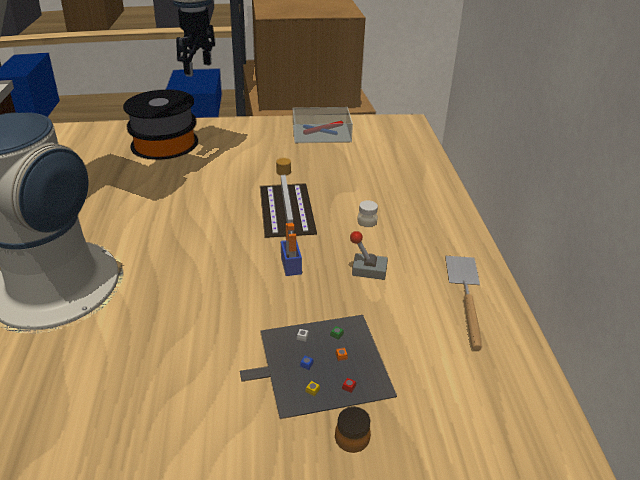

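```bash
cat > h.py <<'E'
import numpy as np, cv2
from plant import env
def cam(n):
    m=env.camera_model(n); K=np.array([[m['fx'],0,m['cx']],[0,m['fy'],m['cy']],[0,0,1.]])
    return K,np.array([m['k1'],0,0,0.]),np.array(m['R']),np.array(m['t'])
def rays(n,px):
    K,D,R,t=cam(n); px=np.asarray(px,float).reshape(-1,1,2)
    u=cv2.undistortPointsIter(px,K,D,None,None,(3,50,1e-9)).reshape(-1,2)
    return -R.T@t, np.c_[u,np.ones(len(u))]@R
def on_plane(n,px,z):
    c,d=rays(n,px); return c+d*((z-c[2])/d[:,2])[:,None]
def proj(n,X):
    K,D,R,t=cam(n)
    return cv2.projectPoints(np.asarray(X,float).reshape(-1,1,3),cv2.Rodrigues(R)[0],t,K,D)[0].reshape(-1,2)
def tri(pa,pb):
    (c1,d1),(c2,d2)=rays("top",pa),rays("side",pb); d1,d2=d1[0],d2[0]
    s=np.linalg.lstsq(np.c_[d1,-d2],c2-c1,rcond=None)[0]
    a,b=c1+s[0]*d1,c2+s[1]*d2
    return (a+b)/2,np.linalg.norm(a-b)
E
python3 - <<'E'
import cv2,numpy as np
t=cv2.imread('pics/top0.png');s=cv2.imread('pics/side0.png')
a=cv2.resize(t[205:325,370:480],None,fx=5,fy=5,interpolation=cv2.INTER_NEAREST)[:600,:400]
def c(im,r0,r1,c0,c1,f):return cv2.resize(im[r0:r1,c0:c1],None,fx=f,fy=f,interpolation=cv2.INTER_NEAREST)
A=c(t,230,290,385,465,5)      #300x400
B=c(s,315,400,290,370,5)[:300]
C=c(t,235,310,165,345,4)
A2=np.hstack([A,B]); cv2.imwrite('pics/z1.png',np.vstack([A2,np.hstack([C,np.zeros((300,80,3),np.uint8)])]))
E
```

```text
(no output)
```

View pics/z1.png

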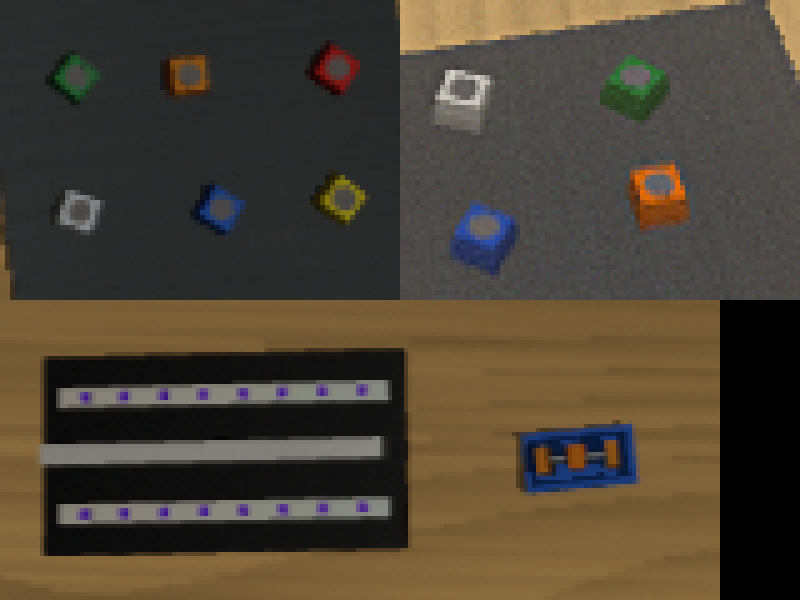

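```bash
cat > seg.py <<'E'
from h import *
def blobs(n,im,mask,roi,amin=8):
    m=np.zeros(mask.shape,np.uint8); r0,r1,c0,c1=roi; m[r0:r1,c0:c1]=mask[r0:r1,c0:c1]
    k,l,s,c=cv2.connectedComponentsWithStats(m.astype(np.uint8))
    return [(c[i],s[i,4],l==i) for i in range(1,k) if s[i,4]>=amin]
def rect_on(n,m,z):
    # outline of an upsampled mask, cast on plane z
    f=4; M=cv2.resize(m.astype(np.float32),None,fx=f,fy=f,interpolation=cv2.INTER_LINEAR)
    cs,_=cv2.findContours((M>.5).astype(np.uint8),0,cv2.CHAIN_APPROX_NONE)
    p=max(cs,key=cv2.contourArea).reshape(-1,2)
    p=(p+.5)/f-.5
    P=on_plane(n,p,z)[:,:2].astype(np.float32)
    (x,y),(w,h),a=cv2.minAreaRect(P*1000)
    return np.round([x,y,w,h,a],1)
def caps(n,im,roi,vth):
    hsv=cv2.cvtColor(im,cv2.COLOR_RGB2HSV); H,S,V=[hsv[:,:,i].astype(int) for i in range(3)]
    rng=dict(orange=(7,17),green=(45,80),yellow=(22,34),red=None,blue=(100,125))
    out={}
    for k,r in rng.items():
        hm=((H<5)|(H>174)) if r is None else (H>=r[0])&(H<=r[1])
        b=blobs(n,im,hm&(S>110)&(V>vth.get(k,60)),roi)
        if b: out[k]=max(b,key=lambda q:q[1])
    b=blobs(n,im,(S<60)&(V>vth['white']),roi)
    if b: out['white']=max(b,key=lambda q:q[1])
    return out
E
python3 - <<'E'
from seg import *
t=cv2.imread('pics/top0.png')[:,:,::-1].copy();s=cv2.imread('pics/side0.png')[:,:,::-1].copy()
vt=dict(white=100,orange=80,green=60,yellow=80,red=80,blue=80)
for n,im,roi,v in(("top",t,(225,285,388,465),vt),("side",s,(322,398,290,370),dict(white=170,orange=190,green=95,yellow=150,red=150,blue=140))):
    for k,(c,a,m) in sorted(caps(n,im,roi,v).items()):
        print(n,k,np.round(c,1),a,rect_on(n,m,.016))
hsv=cv2.cvtColor(t,cv2.COLOR_RGB2HSV);H,S,V=[hsv[:,:,i].astype(int) for i in range(3)]
print("rail")
for c,a,m in blobs("top",t,(S<60)&(V>90),(245,302,172,270),60): print(c,a,rect_on("top",m,.04))
print("holder")
for c,a,m in blobs("top",t,(H>100)&(H<125)&(S>110),(258,290,288,330),30): print(c,a,rect_on("top",m,.045))
print("tongs")
for c,a,m in blobs("top",t,(H>5)&(H<20)&(S>100)&(V>90),(267,283,297,322),4): print(c,a,rect_on("top",m,.108)[:4],rect_on("top",m,.093)[:4])
print("plate")
for c,a,m in blobs("top",t,(V<75),(205,310,372,478),500): print(c,a,rect_on("top",m,.004))
ball={}
for n,im,roi in(("top",t,(205,230,300,335)),("side",s,(225,250,340,370))):
    h=cv2.cvtColor(im,cv2.COLOR_RGB2HSV);b=blobs(n,im,((h[:,:,0]<6)|(h[:,:,0]>174))&(h[:,:,1]>130)&(h[:,:,2]>90),roi)
    b=max(b,key=lambda q:q[1]);ball[n]=b[0];print(n,b[:2])
print(tri(ball["top"],ball["side"]))
print("sw block")
for c,a,m in blobs("top",t,(S<60)&(V>60),(185,230,300,345),60): print(c,a,rect_on("top",m,.025))
h=cv2.cvtColor(s,cv2.COLOR_RGB2HSV)
for c,a,m in blobs("side",s,(h[:,:,1]<60)&(h[:,:,2]>90),(250,282,345,395),60): print("side",c,a,rect_on("side",m,.03))
E
```

```text
top blue [429.1 271. ] 29 [ 514.9 -247.    17.2   16.9   57.3]
top green [400.1 244.9] 23 [ 576.  -178.7   16.6   16.8   46.2]
top orange [422.3 244.5] 35 [ 577.4 -230.9   17.3   18.    11.5]
top red [452.1 243.2] 33 [ 581.9 -301.1   17.2   17.    57. ]
top white [400.4 271.9] 29 [ 511.6 -180.3   16.6   16.9   72.3]
top yellow [453.3 269.2] 33 [ 520.8 -303.7   16.3   18.4   45.9]
side blue [303.4 359. ] 14 [ 510.2 -245.1   16.     7.1   69.4]
side green [337. 330.] 27 [ 575.9 -179.2   16.9   16.1   50.6]
side orange [338.5 351.6] 13 [ 572.9 -233.    15.9    6.7   83.5]
side red [348.7 382.5] 31 [ 582.7 -302.    16.4   15.8   53.4]
side white [302.2 332.1] 26 [ 511.8 -180.7   16.9   16.2   67.4]
side yellow [312.1 385.7] 43 [ 520.7 -305.1   17.7   17.    48.7]
rail
[220.64 257.92] 325 [532.1 241.7  12.7 192.4   2.8]
[217.002457   272.24570025] 407 [498.5 248.4  13.  199.1   3.1]
[220.24698795 287.12650602] 332 [464.4 238.7  12.6 191.4   2.9]
holder
[309.78671329 274.34965035] 286 [499.7  33.1  35.3  64.9   7.2]
tongs
[308.56521739 273.60869565] 23 [500.1  32.6  12.4   8.1] [500.4  33.1  12.6   8.2]
[317.25 272.5 ] 16 [501.7  14.3  14.5   5.9] [502.   14.5  14.7   6. ]
[300.  274.5] 18 [497.5  50.8  12.4   5.9] [497.7  51.6  12.6   6. ]
[316.21428571 281.85714286] 14 [483.4  17.    3.7  25.3] [483.4  17.3   3.8  25.7]
plate
[425.25489631 258.77203341] 6944 [ 535.8 -242.5  225.8  203.9    8.6]
top (array([319.        , 213.82857143]), np.int32(35))
side (array([356.04411765, 235.30882353]), np.int32(68))
(array([0.63332173, 0.01354086, 0.08843783]), np.float64(0.00028714313045112555))
sw block
[324.60841424 202.16828479] 309 [665.    5.8  48.8  68.7  74.8]
side [372.30795848 264.32871972] 289 [664.   -2.8  51.6  70.   75.4]
```

```bash
cat > plan.py <<'E'
import sys,json
from h import *
def plan(wps,vmax=.048,rmax=8.5):
    """wps: list of (x,y,z,yaw_deg) in m; prints tool-frame rows from the measured pose."""
    o=env.observe(); p=np.array(o['tcp_pos']); w=np.degrees(o['eef_rot'][2])
    print("t",round(o['t'],2),"at",np.round(p,4),"yaw",round(w,2),"rp",np.round(o['eef_rot'][:2],4),"gap",round(o['finger_gap'],4),"F",np.round(o['contact_force'],1),"j6",round(o['joint_positions'][5],2))
    rows=[]
    for q in wps:
        q=np.array(q,float); dy=(q[3]-w+180)%360-180; d=q[:3]-p
        n=max(1,int(np.ceil(max(np.abs(d).max()/vmax,np.linalg.norm(d)/vmax,abs(dy)/rmax))))
        for i in range(n):
            c,s=np.cos(np.radians(w)),np.sin(np.radians(w)); g=d/n
            x=[c*g[0]+s*g[1],s*g[0]-c*g[1],-g[2]]
            rows.append({"xyz":[round(float(v),4) for v in x],"dr":[0,0,round(-dy/n,2)]}); w+=dy/n
        p=q[:3]
    for i in range(0,len(rows),8): print(json.dumps(rows[i:i+8]))
if __name__=="__main__": plan(json.loads(sys.argv[1]))
E
python3 plan.py '[[0.5,0.033,0.2,187]]'
```

```text
t 0.1 at [0.2794 0.5587 0.2528] yaw 153.43 rp [-3.1405e+00 -1.0000e-04] gap 0.0852 F [ 0.5 -0.3 -0.1] j6 -0.1
[{"xyz": [-0.036, -0.031, 0.0044], "dr": [0, 0, -2.8]}, {"xyz": [-0.0345, -0.0327, 0.0044], "dr": [0, 0, -2.8]}, {"xyz": [-0.0328, -0.0343, 0.0044], "dr": [0, 0, -2.8]}, {"xyz": [-0.0311, -0.0359, 0.0044], "dr": [0, 0, -2.8]}, {"xyz": [-0.0293, -0.0374, 0.0044], "dr": [0, 0, -2.8]}, {"xyz": [-0.0275, -0.0388, 0.0044], "dr": [0, 0, -2.8]}, {"xyz": [-0.0256, -0.04, 0.0044], "dr": [0, 0, -2.8]}, {"xyz": [-0.0236, -0.0412, 0.0044], "dr": [0, 0, -2.8]}]
[{"xyz": [-0.0215, -0.0423, 0.0044], "dr": [0, 0, -2.8]}, {"xyz": [-0.0194, -0.0433, 0.0044], "dr": [0, 0, -2.8]}, {"xyz": [-0.0173, -0.0442, 0.0044], "dr": [0, 0, -2.8]}, {"xyz": [-0.0151, -0.045, 0.0044], "dr": [0, 0, -2.8]}]
```

>>> apply_moves([
  {"xyz": [-0.036,-0.031,0.004],"dr": [0,0,-2.8]},
  {"xyz": [-0.0345,-0.033,0.004],"dr": [0,0,-2.8]},
  {"xyz": [-0.033,-0.034,0.004],"dr": [0,0,-2.8]},
  {"xyz": [-0.031,-0.036,0.004],"dr": [0,0,-2.8]},
  {"xyz": [-0.029,-0.037,0.004],"dr": [0,0,-2.8]},
  {"xyz": [-0.0275,-0.039,0.004],"dr": [0,0,-2.8]},
  {"xyz": [-0.0255,-0.04,0.004],"dr": [0,0,-2.8]},
  {"xyz": [-0.0235,-0.041,0.004],"dr": [0,0,-2.8]},
], jaw=1, newtons=30)

```text
t: 0.9
tcp_pos: [0.4299, 0.202, 0.218]
eef_rot: [-3.142, -0.001, 3.092]
contact_force: [1.4, -0.1, -0.9]
finger_gap: 0.0854
```

```bash
python3 plan.py '[[0.5,0.033,0.2,187]]'
```

```text
t 0.9 at [0.4299 0.202  0.218 ] yaw 177.16 rp [-3.1416e+00 -1.2000e-03] gap 0.0854 F [ 1.4 -0.1 -0.9] j6 -1.21
[{"xyz": [-0.0196, -0.0413, 0.0045], "dr": [0, 0, -2.46]}, {"xyz": [-0.0178, -0.0421, 0.0045], "dr": [0, 0, -2.46]}, {"xyz": [-0.016, -0.0429, 0.0045], "dr": [0, 0, -2.46]}, {"xyz": [-0.0141, -0.0435, 0.0045], "dr": [0, 0, -2.46]}]
```

>>> apply_moves([
  {"xyz": [-0.0195,-0.0415,0.0045],"dr": [0,0,-2.5]},
  {"xyz": [-0.018,-0.042,0.0045],"dr": [0,0,-2.5]},
  {"xyz": [-0.016,-0.043,0.0045],"dr": [0,0,-2.5]},
  {"xyz": [-0.014,-0.0435,0.0045],"dr": [0,0,-2.5]},
  {"xyz": [0,0,0],"dr": [0,0,0]},
  {"xyz": [0,0,0],"dr": [0,0,0]},
])

```text
t: 1.5
tcp_pos: [0.5037, 0.0199, 0.1981]
eef_rot: [-3.141, -0.002, -3.014]
contact_force: [-1.7, 0.6, -0.5]
finger_gap: 0.0851
```

```bash
python3 plan.py '[[0.5,0.033,0.14,187],[0.5,0.033,0.079,187]]'
```

```text
t 1.5 at [0.5037 0.0199 0.1981] yaw -172.68 rp [-3.1413e+00 -1.8000e-03] gap 0.0851 F [-1.7  0.6 -0.5] j6 -1.78
[{"xyz": [0.001, 0.0067, 0.029], "dr": [0, 0, 0.16]}, {"xyz": [0.001, 0.0067, 0.029], "dr": [0, 0, 0.16]}, {"xyz": [-0.0, 0.0, 0.0305], "dr": [0, 0, -0.0]}, {"xyz": [-0.0, 0.0, 0.0305], "dr": [0, 0, -0.0]}]
```

>>> apply_moves([
  {"xyz": [0.002,0.012,0.02],"dr": [0,0,0.3]},
  {"xyz": [0,0.001,0.02],"dr": [0,0,0]},
  {"xyz": [0,0,0.01],"dr": [0,0,0]},
  {"xyz": [0,0,0],"dr": [0,0,0]},
  {"xyz": [0,0,0],"dr": [0,0,0]},
])

```text
t: 2.0
tcp_pos: [0.4991, 0.0359, 0.1474]
eef_rot: [-3.142, -0.002, -3.018]
contact_force: [0.6, 0.8, -1.2]
finger_gap: 0.0855
```

```bash
python3 plan.py '[[0.5,0.033,0.079,187]]'; python3 - <<'E'
from h import *
cv2.imwrite('pics/top1.png',env.snapshot("top")[200:320,230:390,::-1].repeat(5,0).repeat(5,1))
cv2.imwrite('pics/side1.png',env.snapshot("side")[:,:,::-1][170:290,220:380].repeat(5,0).repeat(5,1))
E
```

```text
t 2.0 at [0.4991 0.0359 0.1474] yaw -172.9 rp [-3.1415e+00 -1.5000e-03] gap 0.0855 F [ 0.6  0.8 -1.2] j6 -1.74
[{"xyz": [-0.0003, -0.0015, 0.0342], "dr": [0, 0, 0.05]}, {"xyz": [-0.0003, -0.0015, 0.0342], "dr": [0, 0, 0.05]}]
```

View pics/side1.png

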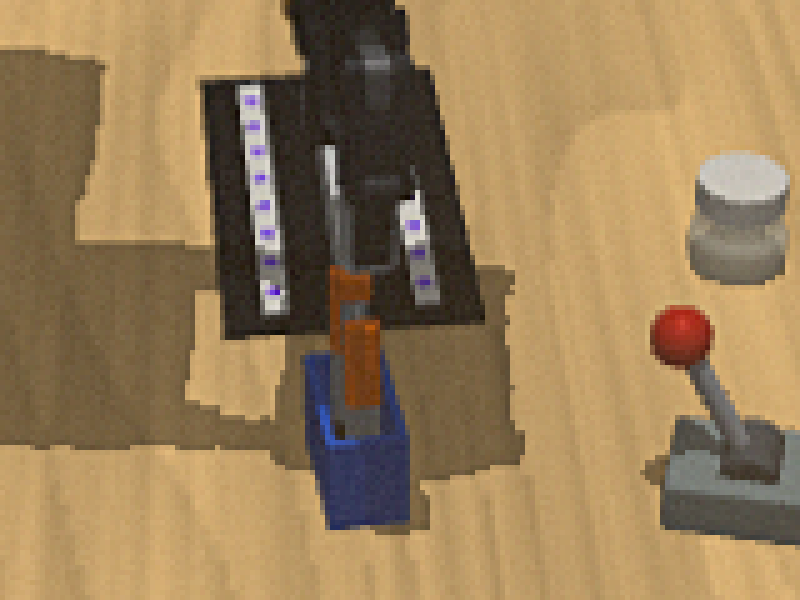

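The tongs stand upright in the holder (about px 290,245 in the full side picture) with the open gripper above and in line. I'll go down and grip.

>>> apply_moves([
  {"xyz": [0,-0.003,0.025],"dr": [0,0,0]},
  {"xyz": [0,0,0.025],"dr": [0,0,0]},
  {"xyz": [0,0,0.01],"dr": [0,0,0]},
  {"xyz": [0,0,0.004],"dr": [0,0,0]},
  {"xyz": [0,0,0],"dr": [0,0,0]},
  {"xyz": [0,0,0],"dr": [0,0,0]},
])

```text
t: 2.7
tcp_pos: [0.5032, 0.0325, 0.0865]
eef_rot: [-3.14, 0.007, -3.018]
contact_force: [-0.3, -1.6, -1.1]
finger_gap: 0.0853
```

```bash
python3 plan.py '[[0.5,0.033,0.079,187]]'
```

```text
t 2.7 at [0.5032 0.0325 0.0865] yaw -172.92 rp [-3.14    0.0074] gap 0.0853 F [-0.3 -1.6 -1.1] j6 -1.75
[{"xyz": [0.0031, 0.0008, 0.0075], "dr": [0, 0, 0.08]}]
```

```bash
cat > plan.py <<'E'
import sys,json
from h import *
from scipy.spatial.transform import Rotation as Ro
def plan(wps,vmax=.046,rmax=8):
    """wps: list of (x,y,z,yaw_deg); prints tool-frame rows (tapered) from the measured pose."""
    o=env.observe(); p=np.array(o['tcp_pos']); R=Ro.from_euler('xyz',o['eef_rot'])
    print("t",round(o['t'],2),"at",np.round(p,4),"yaw",round(np.degrees(o['eef_rot'][2]),2),"gap",round(o['finger_gap'],4),"F",np.round(o['contact_force'],1),"j6",round(o['joint_positions'][5],2))
    rows=[]
    for q in wps:
        q=np.array(q,float); T=Ro.from_euler('xyz',[np.pi,0,np.radians(q[3])])
        v=(R.inv()*T).as_rotvec(); d=q[:3]-p
        need=max(np.linalg.norm(d)/vmax,np.degrees(np.linalg.norm(v))/rmax)
        if need<=.35: ws=[1.]
        else:
            n=max(0,int(np.ceil(need-1.1))); ws=np.array([1.]*n+[.7,.3,.1]); ws=ws/ws.sum()
        for f in ws:
            x=R.inv().apply(d*f)
            rows.append({"xyz":[round(float(a)*2,3)/2 for a in x],"dr":[round(float(a),1)+0 for a in np.degrees(v*f)]})
            R=R*Ro.from_rotvec(v*f)
        p=q[:3]
    for i in range(0,len(rows),8): print(json.dumps(rows[i:i+8]))
if __name__=="__main__": plan(json.loads(sys.argv[1]))
E
python3 plan.py '[[0.5,0.033,0.079,187]]'
```

```text
t 2.7 at [0.5032 0.0325 0.0865] yaw -172.92 gap 0.0853 F [-0.3 -1.6 -1.1] j6 -1.75
[{"xyz": [0.003, 0.001, 0.0075], "dr": [-0.1, 0.4, 0.1]}]
```

>>> apply_moves([
  {"xyz": [0.003,0.001,0.0075],"dr": [-0.1,0.4,0.1]},
  {"xyz": [0,0,0],"dr": [0,0,0]},
])

```text
t: 2.9
tcp_pos: [0.5006, 0.0332, 0.0798]
eef_rot: [-3.141, 0.002, -3.02]
contact_force: [0.7, -0.6, 0.8]
finger_gap: 0.0853
```

>>> apply_moves([
  {"xyz": [0,0,0],"dr": [0,0,0]},
  {"xyz": [0,0,0],"dr": [0,0,0]},
  {"xyz": [0,0,0],"dr": [0,0,0]},
  {"xyz": [0,0,0],"dr": [0,0,0]},
], jaw=0.45, newtons=30)

```text
t: 3.3
tcp_pos: [0.501, 0.0332, 0.0804]
eef_rot: [-3.141, 0.003, -3.02]
contact_force: [-0.4, -0.9, 0.4]
finger_gap: 0.0388
```

```bash
python3 plan.py '[[0.5,0.033,0.17,187]]'
```

```text
t 3.3 at [0.501  0.0332 0.0804] yaw -173.02 gap 0.0388 F [-0.4 -0.9  0.4] j6 -1.75
[{"xyz": [0.0005, -0.0, -0.0425], "dr": [0.0, 0.1, 0.0]}, {"xyz": [0.0005, -0.0, -0.03], "dr": [0.0, 0.1, 0.0]}, {"xyz": [0.0, -0.0, -0.013], "dr": [0.0, 0.0, 0.0]}, {"xyz": [0.0, -0.0, -0.0045], "dr": [0.0, 0.0, 0.0]}]
```

>>> apply_moves([
  {"xyz": [0,0,-0.015],"dr": [0,0,0]},
  {"xyz": [0,0,-0.025],"dr": [0,0.1,0]},
  {"xyz": [0,0,-0.025],"dr": [0,0.1,0]},
  {"xyz": [0,0,-0.02],"dr": [0,0,0]},
  {"xyz": [0,0,-0.008],"dr": [0,0,0]},
  {"xyz": [0,0,0],"dr": [0,0,0]},
])

```text
t: 3.9
tcp_pos: [0.4999, 0.0333, 0.1759]
eef_rot: [3.141, -0.003, -3.02]
contact_force: [-0.5, 1.1, -2.0]
finger_gap: 0.0383
```

```bash
python3 plan.py '[[0.512,-0.18,0.17,160]]'; python3 - <<'E'
from h import *
im=env.snapshot("side")[:,:,::-1]; cv2.imwrite('pics/side2f.png',im)
cv2.imwrite('pics/side2.png',im[140:290,220:370].repeat(4,0).repeat(4,1))
E
```

```text
t 3.9 at [0.4999 0.0333 0.1759] yaw -173.02 gap 0.0383 F [-0.5  1.1 -2. ] j6 -1.74
[{"xyz": [0.0025, -0.042, 0.001], "dr": [0.0, 0.0, 5.3]}, {"xyz": [-0.001, -0.042, 0.001], "dr": [0.0, 0.0, 5.3]}, {"xyz": [-0.005, -0.0415, 0.001], "dr": [0.0, 0.0, 5.3]}, {"xyz": [-0.009, -0.041, 0.001], "dr": [0.0, 0.0, 5.3]}, {"xyz": [-0.009, -0.028, 0.001], "dr": [0.0, 0.0, 3.7]}, {"xyz": [-0.0045, -0.0115, 0.0005], "dr": [0.0, 0.0, 1.6]}, {"xyz": [-0.0015, -0.004, 0.0], "dr": [0.0, 0.0, 0.5]}]
```

View pics/side2.png

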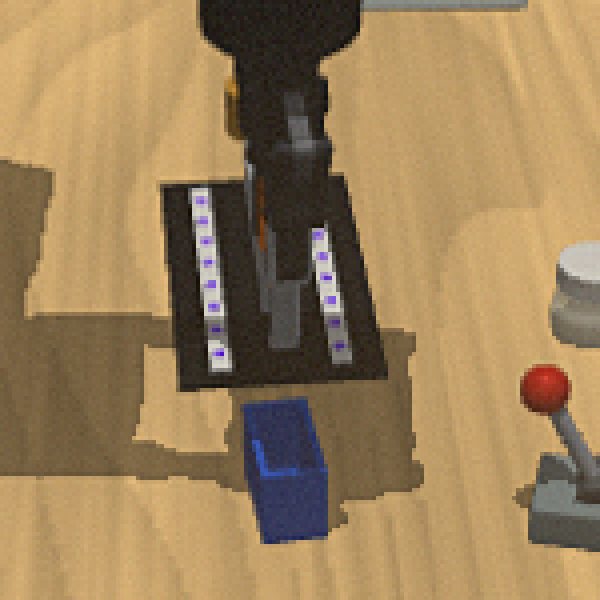

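The tongs left the empty holder, and the near jaw's lower end shows at full pixel (291,227). I'll check its height by projecting.

```bash
python3 - <<'E'
from h import *
for z in (.09,.0995,.105): print(z,proj("side",[[.5+.002,.0335-.0191,z]]))
E
```

```text
0.09 [[291.65705209 236.52149909]]
0.0995 [[291.62161471 232.71842759]]
0.105 [[291.60108771 230.49921331]]
```

>>> apply_moves([
  {"xyz": [0.0025,-0.042,0.001],"dr": [0,0,5.3]},
  {"xyz": [-0.001,-0.042,0.001],"dr": [0,0,5.3]},
  {"xyz": [-0.005,-0.0415,0.001],"dr": [0,0,5.3]},
  {"xyz": [-0.009,-0.041,0.001],"dr": [0,0,5.3]},
  {"xyz": [-0.009,-0.028,0.001],"dr": [0,0,3.7]},
  {"xyz": [-0.0045,-0.0115,0.0005],"dr": [0,0,1.6]},
  {"xyz": [-0.0015,-0.004,0],"dr": [0,0,0.5]},
  {"xyz": [0,0,0],"dr": [0,0,0]},
])

```text
t: 4.75
tcp_pos: [0.5083, -0.1855, 0.1602]
eef_rot: [-3.141, -0.015, 2.778]
contact_force: [0.2, 1.0, -1.5]
finger_gap: 0.0383
```

```bash
python3 plan.py '[[0.512,-0.1805,0.12,160],[0.512,-0.1805,0.088,160]]'
```

```text
t 4.75 at [ 0.5083 -0.1855  0.1602] yaw 159.14 gap 0.0383 F [ 0.2  1.  -1.5] j6 -1.66
[{"xyz": [-0.0015, 0.004, 0.0255], "dr": [0.0, -0.5, -0.5]}, {"xyz": [-0.0005, 0.0015, 0.011], "dr": [0.0, -0.2, -0.2]}, {"xyz": [-0.0, 0.0005, 0.0035], "dr": [0.0, -0.1, -0.1]}, {"xyz": [-0.0, -0.0, 0.0205], "dr": [0.0, 0.0, 0.0]}, {"xyz": [-0.0, -0.0, 0.0085], "dr": [0.0, 0.0, 0.0]}, {"xyz": [-0.0, -0.0, 0.003], "dr": [0.0, 0.0, 0.0]}]
```

```bash
python3 - <<'E'
from h import *
im=env.snapshot("side")[:,:,::-1]; o=env.observe();cv2.imwrite('pics/side3f.png',im)
p=o['tcp_pos']; print(p,np.degrees(o['eef_rot']))
print("init near jaw top",proj("side",[[.502,.0115,.093]]), "boundary seen (292,251.6): z?",[ (z,proj("side",[[.502,.0115,z]])[0].round(1)) for z in(.04,.05,.06)])
for z in (.07,.0764,.06):
    print(z,proj("side",[p-[0,0,z]]).round(1))
c=proj("side",[p-[0,0,.06]])[0].astype(int); print(c)
x0,y0=c-[60,75]; cv2.imwrite('pics/side3.png',im[y0:y0+120,x0:x0+120].repeat(5,0).repeat(5,1)); print(x0,y0)
E
```

```text
[ 0.50824986 -0.18499686  0.16028333] [-179.95694047   -0.85900919  159.18919626]
init near jaw top [[291.71063333 236.17755211]] boundary seen (292,251.6): z? [(0.04, array([291.9, 256.8])), (0.05, array([291.9, 253. ])), (0.06, array([291.8, 249.1]))]
0.07 [[300.4 304.2]]
0.0764 [[300.4 306.9]]
0.06 [[300.5 300. ]]
[300 300]
240 225
```

View pics/side3.png

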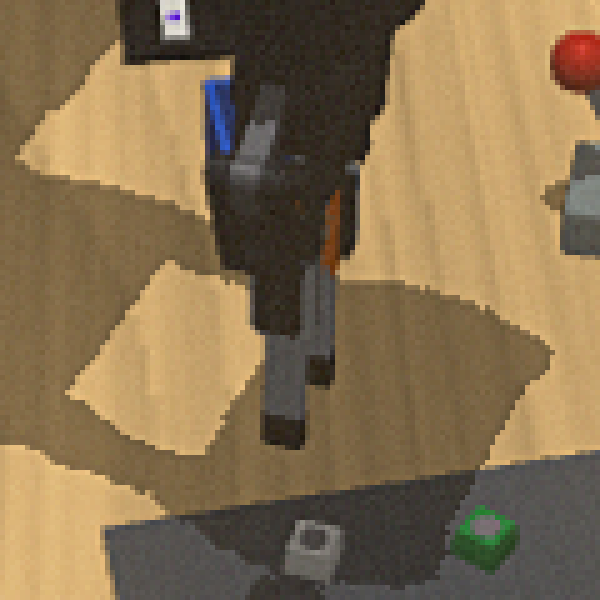

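The jaws with their black tips hang straight. The tip midpoint is at about (300.4,307.8) against 306.9 predicted, so there was no slip; the white cap lies at (302.5,335). Going down.

>>> apply_moves([
  {"xyz": [-0.0015,0.004,0.0255],"dr": [0,-0.5,-0.5]},
  {"xyz": [-0.0005,0.0015,0.011],"dr": [0,-0.2,-0.2]},
  {"xyz": [0,0.0005,0.0035],"dr": [0,-0.1,-0.1]},
  {"xyz": [0,0,0],"dr": [0,0,0]},
  {"xyz": [0,0,0],"dr": [0,0,0]},
])

```text
t: 5.3
tcp_pos: [0.5122, -0.1741, 0.1198]
eef_rot: [3.142, -0.001, 2.803]
contact_force: [0.9, -0.9, -0.8]
finger_gap: 0.0385
```

```bash
python3 plan.py '[[0.512,-0.1805,0.087,160]]'
```

```text
t 5.3 at [ 0.5122 -0.1741  0.1198] yaw 160.58 gap 0.0385 F [ 0.9 -0.9 -0.8] j6 -1.67
[{"xyz": [-0.0015, -0.004, 0.021], "dr": [0.0, 0.0, 0.4]}, {"xyz": [-0.0005, -0.0015, 0.009], "dr": [0.0, 0.0, 0.2]}, {"xyz": [-0.0, -0.0005, 0.003], "dr": [0.0, 0.0, 0.1]}]
```

>>> apply_moves([
  {"xyz": [-0.002,-0.006,0.012],"dr": [0,0,0.5]},
  {"xyz": [0,0,0.004],"dr": [0,0,0]},
  {"xyz": [0,0,0],"dr": [0,0,0]},
  {"xyz": [0,0,0],"dr": [0,0,0]},
])

```text
t: 5.7
tcp_pos: [0.5126, -0.1811, 0.1035]
eef_rot: [-3.141, 0.001, 2.793]
contact_force: [0.3, 0.1, -0.7]
finger_gap: 0.0388
```

```bash
python3 plan.py '[[0.512,-0.1805,0.087,160]]'
```

```text
t 5.7 at [ 0.5126 -0.1811  0.1035] yaw 160.05 gap 0.0388 F [ 0.3  0.1 -0.7] j6 -1.67
[{"xyz": [0.0005, 0.0, 0.0105], "dr": [0.0, 0.0, 0.0]}, {"xyz": [0.0, 0.0, 0.0045], "dr": [0.0, 0.0, 0.0]}, {"xyz": [0.0, 0.0, 0.0015], "dr": [0.0, 0.0, 0.0]}]
```

>>> apply_moves([
  {"xyz": [0,0,0.01],"dr": [0,0,0]},
  {"xyz": [0,0,0.005],"dr": [0,0,0]},
  {"xyz": [0,0,0.001],"dr": [0,0,0]},
  {"xyz": [0,0,0],"dr": [0,0,0]},
])

```text
t: 6.1
tcp_pos: [0.5126, -0.1812, 0.0861]
eef_rot: [-3.141, 0.001, 2.793]
contact_force: [-0.2, 0.7, -1.5]
finger_gap: 0.0382
```

>>> apply_moves([
  {"xyz": [0,0,0],"dr": [0,0,0]},
  {"xyz": [0,0,0],"dr": [0,0,0]},
  {"xyz": [0,0,0],"dr": [0,0,0]},
  {"xyz": [0,0,0],"dr": [0,0,0]},
  {"xyz": [0,0,0],"dr": [0,0,0]},
], jaw=0.3, newtons=25)

```text
t: 6.6
tcp_pos: [0.5129, -0.1813, 0.0867]
eef_rot: [-3.141, 0.002, 2.793]
contact_force: [0.7, -0.6, -1.2]
finger_gap: 0.0274
```

```bash
python3 plan.py '[[0.512,-0.1805,0.18,160]]'
```

```text
t 6.6 at [ 0.5129 -0.1813  0.0867] yaw 160.04 gap 0.0274 F [ 0.7 -0.6 -1.2] j6 -1.67
[{"xyz": [0.0005, 0.0, -0.0445], "dr": [0.0, 0.1, 0.0]}, {"xyz": [0.0005, 0.0, -0.031], "dr": [0.0, 0.0, 0.0]}, {"xyz": [0.0, 0.0, -0.0135], "dr": [0.0, 0.0, 0.0]}, {"xyz": [0.0, 0.0, -0.0045], "dr": [0.0, 0.0, 0.0]}]
```

>>> apply_moves([
  {"xyz": [0,0,0],"dr": [0,0,0]},
  {"xyz": [0,0,0],"dr": [0,0,0]},
])

```text
t: 6.8
tcp_pos: [0.5129, -0.1813, 0.0867]
eef_rot: [-3.141, 0.002, 2.793]
contact_force: [-0.5, -0.3, -0.8]
finger_gap: 0.0279
```

```bash
python3 - <<'E'
from h import *
im=env.snapshot("side")[:,:,::-1];t=env.snapshot("top")[:,:,::-1]
cv2.imwrite('pics/side4f.png',im);cv2.imwrite('pics/top4f.png',t)
cv2.imwrite('pics/s4.png',np.hstack([im[260:380,260:340].repeat(5,0).repeat(5,1),t[215:335,355:435].repeat(5,0).repeat(5,1)]))
E
```

```text
(no output)
```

View pics/s4.png

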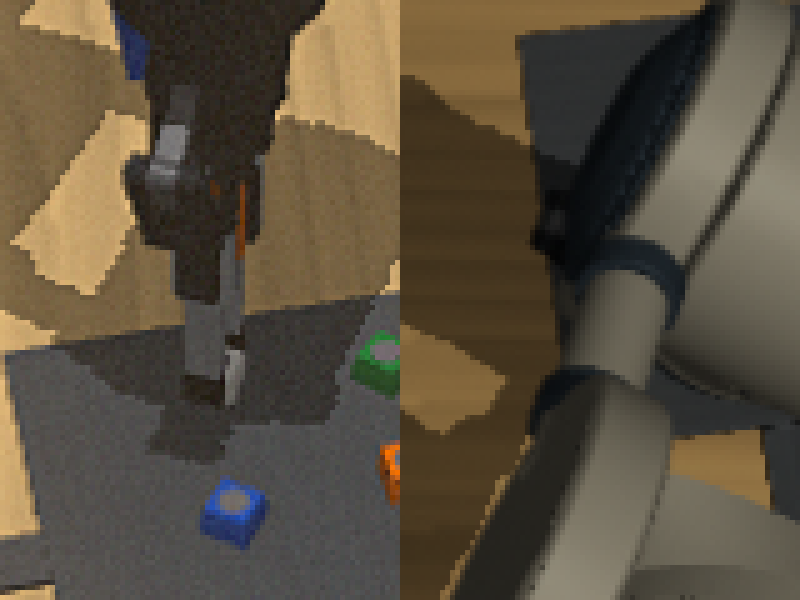

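The side view shows the white cap clasped between the tips at px (306,335). Lifting.

>>> apply_moves([
  {"xyz": [0,0,-0.02],"dr": [0,0,0]},
  {"xyz": [0,0,-0.03],"dr": [0,0,0]},
  {"xyz": [0,0,-0.03],"dr": [0,0,0]},
  {"xyz": [0,0,-0.012],"dr": [0,0,0]},
  {"xyz": [0,0,-0.004],"dr": [0,0,0]},
  {"xyz": [0,0,0],"dr": [0,0,0]},
])

```text
t: 7.5
tcp_pos: [0.5121, -0.1809, 0.1853]
eef_rot: [-3.142, -0.0, 2.793]
contact_force: [-0.5, -0.1, -1.5]
finger_gap: 0.0275
```

```bash
python3 plan.py '[[0.503,0.1685,0.19,183]]'; python3 - <<'E'
from seg import *
im=env.snapshot("side")
print({k:(v[0].round(1),v[1]) for k,v in caps("side",im,(240,345,290,350),dict(white=150)).items() if k=='white'})
E
```

```text
t 7.5 at [ 0.5121 -0.1809  0.1853] yaw 160.04 gap 0.0275 F [-0.5 -0.1 -1.5] j6 -1.67
[{"xyz": [0.016, 0.04, -0.0005], "dr": [0.0, 0.0, -2.8]}, {"xyz": [0.014, 0.041, -0.0005], "dr": [0.0, 0.0, -2.8]}, {"xyz": [0.0115, 0.0415, -0.0005], "dr": [0.0, 0.0, -2.8]}, {"xyz": [0.0095, 0.042, -0.0005], "dr": [0.0, 0.0, -2.8]}, {"xyz": [0.0075, 0.0425, -0.0005], "dr": [0.0, 0.0, -2.8]}, {"xyz": [0.0055, 0.043, -0.0005], "dr": [0.0, 0.0, -2.8]}, {"xyz": [0.0035, 0.043, -0.0005], "dr": [0.0, 0.0, -2.8]}, {"xyz": [0.001, 0.03, -0.0005], "dr": [0.0, 0.0, -2.0]}]
[{"xyz": [-0.0, 0.013, -0.0], "dr": [0.0, 0.0, -0.9]}, {"xyz": [-0.0, 0.0045, -0.0], "dr": [0.0, 0.0, -0.3]}]
{}
```

>>> apply_moves([
  {"xyz": [0.016,0.04,0],"dr": [0,0,-2.8]},
  {"xyz": [0.014,0.041,0],"dr": [0,0,-2.8]},
  {"xyz": [0.0115,0.0415,0],"dr": [0,0,-2.8]},
  {"xyz": [0.0095,0.042,0],"dr": [0,0,-2.8]},
  {"xyz": [0.0075,0.0425,0],"dr": [0,0,-2.8]},
  {"xyz": [0.0055,0.043,0],"dr": [0,0,-2.8]},
  {"xyz": [0.0035,0.043,0],"dr": [0,0,-2.8]},
  {"xyz": [0.001,0.03,0],"dr": [0,0,-2]},
])

```text
t: 8.35
tcp_pos: [0.4994, 0.1591, 0.1766]
eef_rot: [3.141, -0.011, -3.106]
contact_force: [1.2, -0.4, -0.8]
finger_gap: 0.0277
```

>>> apply_moves([
  {"xyz": [0,0.01,0],"dr": [0,0,-0.9]},
  {"xyz": [0,0.0,0],"dr": [0,0,0]},
  {"xyz": [0,0,0],"dr": [0,0,0]},
])

```text
t: 8.65
tcp_pos: [0.4974, 0.172, 0.174]
eef_rot: [-3.142, -0.015, -3.085]
contact_force: [0.9, -0.8, -1.6]
finger_gap: 0.0275
```

```bash
python3 plan.py '[[0.503,0.1685,0.14,183]]'
```

```text
t 8.65 at [0.4974 0.172  0.174 ] yaw -176.74 gap 0.0275 F [ 0.9 -0.8 -1.6] j6 -1.41
[{"xyz": [-0.004, -0.0025, 0.0215], "dr": [0.0, -0.5, 0.2]}, {"xyz": [-0.0015, -0.001, 0.0095], "dr": [0.0, -0.2, 0.1]}, {"xyz": [-0.0005, -0.0005, 0.003], "dr": [0.0, -0.1, 0.0]}]
```

>>> apply_moves([
  {"xyz": [-0.004,-0.0025,0.02],"dr": [0,-0.5,0.2]},
  {"xyz": [-0.0015,-0.001,0.0095],"dr": [0,-0.2,0.1]},
  {"xyz": [0,0,0.003],"dr": [0,-0.1,0]},
  {"xyz": [0,0,0],"dr": [0,0,0]},
  {"xyz": [0,0,0],"dr": [0,0,0]},
])

```text
t: 9.15
tcp_pos: [0.5034, 0.1639, 0.1403]
eef_rot: [-3.141, -0.002, -3.097]
contact_force: [-0.2, 0.3, 0.1]
finger_gap: 0.0276
```

```bash
python3 plan.py '[[0.503,0.1685,0.1235,183]]'; python3 - <<'E'
from h import *
im=env.snapshot("side")[:,:,::-1];t=env.snapshot("top")[:,:,::-1]
cv2.imwrite('pics/s5f.png',im);cv2.imwrite('pics/t5f.png',t)
cv2.imwrite('pics/s5.png',np.hstack([im[150:250,250:330].repeat(5,0).repeat(5,1),t[220:320,200:280].repeat(5,0).repeat(5,1)]))
E
```

```text
t 9.15 at [0.5034 0.1639 0.1403] yaw -177.46 gap 0.0276 F [-0.2  0.3  0.1] j6 -1.41
[{"xyz": [0.0, 0.003, 0.0105], "dr": [0.0, -0.1, -0.3]}, {"xyz": [0.0, 0.001, 0.0045], "dr": [0.0, 0.0, -0.1]}, {"xyz": [0.0, 0.0005, 0.0015], "dr": [0.0, 0.0, 0.0]}]
```

View pics/s5.png

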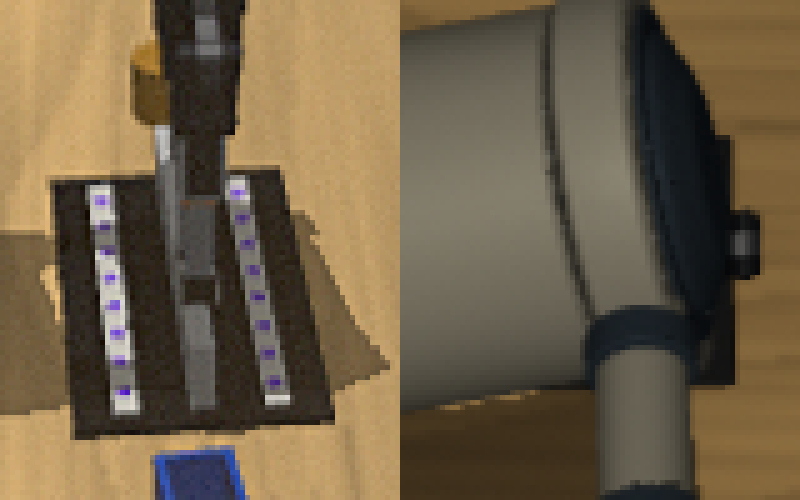

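The tool yaw is wrong here: at 183° the jaws close along the rail, and they must straddle it, so I need 93°. Raising and turning.

>>> apply_moves([
  {"xyz": [0,0,-0.015],"dr": [0,0,4]},
  {"xyz": [0,0,-0.015],"dr": [0,0,8]},
  {"xyz": [0,0,0],"dr": [0,0,8.5]},
  {"xyz": [0,0,0],"dr": [0,0,8.5]},
  {"xyz": [0,0,0],"dr": [0,0,8.5]},
  {"xyz": [0,0,0],"dr": [0,0,8.5]},
  {"xyz": [0,0,0],"dr": [0,0,8.5]},
  {"xyz": [0,0,0],"dr": [0,0,8.5]},
])

```text
t: 10.05
tcp_pos: [0.5046, 0.165, 0.1758]
eef_rot: [3.138, 0.002, 2.071]
contact_force: [-0.1, -1.1, -1.6]
finger_gap: 0.0271
```

>>> apply_moves([
  {"xyz": [0,0,0],"dr": [0,0,8.5]},
  {"xyz": [0,0,0],"dr": [0,0,8.5]},
  {"xyz": [0,0,0],"dr": [0,0,5]},
  {"xyz": [0,0,0],"dr": [0,0,2]},
  {"xyz": [0,0,0],"dr": [0,0,0]},
  {"xyz": [0,0,0],"dr": [0,0,0]},
])

```text
t: 10.65
tcp_pos: [0.5051, 0.1657, 0.1786]
eef_rot: [3.134, -0.001, 1.64]
contact_force: [1.2, -0.4, -1.2]
finger_gap: 0.0275
```

```bash
python3 plan.py '[[0.503,0.1685,0.14,93.1]]'
```

```text
t 10.65 at [0.5051 0.1657 0.1786] yaw 93.94 gap 0.0275 F [ 1.2 -0.4 -1.2] j6 0.14
[{"xyz": [0.002, -0.0015, 0.0245], "dr": [0.3, 0.0, 0.5]}, {"xyz": [0.001, -0.0005, 0.0105], "dr": [0.1, 0.0, 0.2]}, {"xyz": [0.0005, -0.0, 0.0035], "dr": [0.0, 0.0, 0.1]}]
```

>>> apply_moves([
  {"xyz": [0.002,-0.0015,0.0245],"dr": [0.3,0,0.5]},
  {"xyz": [0.001,-0.0005,0.0105],"dr": [0.1,0,0.2]},
  {"xyz": [0,0,0.003],"dr": [0,0,0.1]},
  {"xyz": [0,0,0],"dr": [0,0,0]},
  {"xyz": [0,0,0],"dr": [0,0,0]},
])

```text
t: 11.15
tcp_pos: [0.5041, 0.169, 0.1411]
eef_rot: [3.138, -0.001, 1.63]
contact_force: [-0.2, 0.5, -0.5]
finger_gap: 0.0274
```

```bash
python3 plan.py '[[0.503,0.1685,0.1235,93.1]]'; python3 - <<'E'
from h import *
im=env.snapshot("side")[:,:,::-1];cv2.imwrite('pics/s6f.png',im)
cv2.imwrite('pics/s6.png',im[150:250,250:330].repeat(5,0).repeat(5,1))
E
```

```text
t 11.15 at [0.5041 0.169  0.1411] yaw 93.38 gap 0.0274 F [-0.2  0.5 -0.5] j6 0.15
[{"xyz": [-0.0005, -0.001, 0.011], "dr": [0.1, 0.0, 0.2]}, {"xyz": [-0.0, -0.0005, 0.005], "dr": [0.0, 0.0, 0.1]}, {"xyz": [-0.0, -0.0, 0.0015], "dr": [0.0, 0.0, 0.0]}]
```

View pics/s6.png

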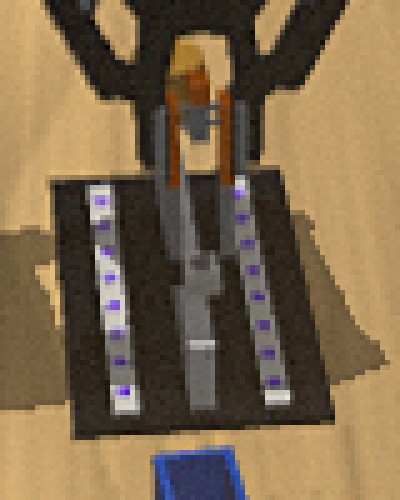

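The white cap sits between the jaws, which now straddle the rail (cap about px (290.5,204)). Lower and release.

>>> apply_moves([
  {"xyz": [0,-0.0015,0.011],"dr": [0.1,0,0.2]},
  {"xyz": [0,0,0.004],"dr": [0,0,0]},
  {"xyz": [0,0,0.0015],"dr": [0,0,0]},
  {"xyz": [0,0,0],"dr": [0,0,0]},
  {"xyz": [0,0,0],"dr": [0,0,0]},
])

```text
t: 11.7
tcp_pos: [0.5031, 0.1689, 0.1241]
eef_rot: [3.139, -0.001, 1.626]
contact_force: [-1.1, -0.6, -0.4]
finger_gap: 0.0276
```

```bash
python3 plan.py '[[0.503,0.1685,0.1225,93.1]]'
```

```text
t 11.7 at [0.5031 0.1689 0.1241] yaw 93.18 gap 0.0276 F [-1.1 -0.6 -0.4] j6 0.15
[{"xyz": [-0.0005, -0.0, 0.0015], "dr": [0.2, -0.1, 0.1]}]
```

>>> apply_moves([
  {"xyz": [0,0,0.0015],"dr": [0.1,0,0]},
  {"xyz": [0,0,0],"dr": [0,0,0]},
])

```text
t: 11.9
tcp_pos: [0.5032, 0.1689, 0.1227]
eef_rot: [3.14, -0.001, 1.626]
contact_force: [-0.2, 0.6, -1.4]
finger_gap: 0.0278
```

>>> apply_moves([
  {"xyz": [0,0,0],"dr": [0,0,0]},
  {"xyz": [0,0,0],"dr": [0,0,0]},
  {"xyz": [0,0,0],"dr": [0,0,0]},
  {"xyz": [0,0,-0.004],"dr": [0,0,0]},
  {"xyz": [0,0,-0.015],"dr": [0,0,0]},
  {"xyz": [0,0,-0.025],"dr": [0,0,0]},
  {"xyz": [0,0,-0.015],"dr": [0,0,0]},
  {"xyz": [0,0,0],"dr": [0,0,0]},
], jaw=0.45)

```text
t: 12.7
tcp_pos: [0.5029, 0.1688, 0.1845]
eef_rot: [3.141, -0.001, 1.626]
contact_force: [-0.1, -0.3, -1.2]
finger_gap: 0.0386
```

```bash
python3 plan.py '[[0.515,-0.246,0.18,57]]'; python3 - <<'E'
from h import *
im=env.snapshot("side")[:,:,::-1];cv2.imwrite('pics/s7f.png',im)
cv2.imwrite('pics/s7.png',im[150:250,250:330].repeat(5,0).repeat(5,1))
E
```

```text
t 12.7 at [0.5029 0.1688 0.1845] yaw 93.18 gap 0.0386 F [-0.1 -0.3 -1.2] j6 0.15
[{"xyz": [-0.0455, -0.001, 0.0005], "dr": [0.0, 0.0, 4.0]}, {"xyz": [-0.0455, 0.002, 0.0005], "dr": [0.0, 0.0, 4.0]}, {"xyz": [-0.0455, 0.005, 0.0005], "dr": [0.0, 0.0, 4.0]}, {"xyz": [-0.045, 0.008, 0.0005], "dr": [0.0, 0.0, 4.0]}, {"xyz": [-0.044, 0.0115, 0.0005], "dr": [0.0, 0.0, 4.0]}, {"xyz": [-0.0435, 0.0145, 0.0005], "dr": [0.0, 0.0, 4.0]}, {"xyz": [-0.042, 0.0175, 0.0005], "dr": [0.0, 0.0, 4.0]}, {"xyz": [-0.041, 0.02, 0.0005], "dr": [0.0, 0.0, 4.0]}]
[{"xyz": [-0.0275, 0.016, 0.0005], "dr": [0.0, 0.0, 2.8]}, {"xyz": [-0.0115, 0.0075, 0.0], "dr": [0.0, 0.0, 1.2]}, {"xyz": [-0.004, 0.0025, 0.0], "dr": [0.0, 0.0, 0.4]}]
```

View pics/s7.png

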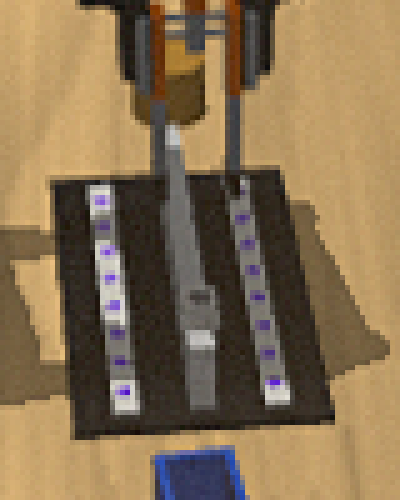

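The white cap rests on the rail, centred, at crop (202,308). Next is the blue cap. I've viewed 10 pictures so far, so I'll check mostly by numbers from here.

>>> apply_moves([
  {"xyz": [-0.0455,-0.001,0],"dr": [0,0,4]},
  {"xyz": [-0.0455,0.002,0],"dr": [0,0,4]},
  {"xyz": [-0.0455,0.005,0],"dr": [0,0,4]},
  {"xyz": [-0.045,0.008,0],"dr": [0,0,4]},
  {"xyz": [-0.044,0.0115,0],"dr": [0,0,4]},
  {"xyz": [-0.0435,0.0145,0],"dr": [0,0,4]},
  {"xyz": [-0.042,0.0175,0],"dr": [0,0,4]},
  {"xyz": [-0.041,0.02,0],"dr": [0,0,4]},
])

```text
t: 13.55
tcp_pos: [0.5085, -0.2036, 0.1761]
eef_rot: [-3.135, -0.001, 1.056]
contact_force: [1.9, 0.2, -1.3]
finger_gap: 0.0383
```

>>> apply_moves([
  {"xyz": [-0.0275,0.016,0],"dr": [0,0,2.8]},
  {"xyz": [-0.0115,0.0075,0],"dr": [0,0,1.2]},
  {"xyz": [0,0,0],"dr": [0,0,0]},
  {"xyz": [0,0,0],"dr": [0,0,0]},
])

```text
t: 13.95
tcp_pos: [0.5071, -0.2552, 0.172]
eef_rot: [-3.131, 0.0, 0.976]
contact_force: [-0.5, 0.9, -1.2]
finger_gap: 0.0387
```

```bash
cat > chk.py <<'E'
# side-view caps: where they lie if on plate (z .016 top) or on rail (z .052 top); rail coords s (along), e (across)
from seg import *
C=np.array([498.5,248.4]);a=np.radians(3.1);ex=np.array([np.cos(a),np.sin(a)]);ey=np.array([-np.sin(a),np.cos(a)])
def chk(n="side"):
    im=env.snapshot(n); cv2.imwrite(f"pics/{n}_{env.observe()['t']:.2f}.png",im[:,:,::-1])
    vp=dict(white=170,orange=150,green=95,yellow=150,red=150,blue=120) if n=="side" else dict(white=100,orange=80,green=60,yellow=80,red=80,blue=80)
    rp=(322,405,275,375) if n=="side" else (225,285,385,468)
    for k,(c,ar,m) in sorted(caps(n,im,rp,vp).items()):
        if ar>18: print(n,"plate",k,ar,rect_on(n,m,.016))
chk()
E
python3 plan.py '[[0.515,-0.2465,0.11,57]]'; python3 chk.py
```

```text
t 13.95 at [ 0.5071 -0.2552  0.172 ] yaw 55.92 gap 0.0387 F [-0.5  0.9 -1.2] j6 0.02
[{"xyz": [0.0055, 0.001, 0.0295], "dr": [-0.3, 0.0, -0.5]}, {"xyz": [0.004, 0.0005, 0.0205], "dr": [-0.2, 0.0, -0.4]}, {"xyz": [0.0015, 0.0005, 0.009], "dr": [-0.1, 0.0, -0.2]}, {"xyz": [0.0005, 0.0, 0.003], "dr": [0.0, 0.0, -0.1]}]
side plate orange 44 [ 577.9 -234.1   17.7   21.8    7.3]
side plate red 40 [ 583.2 -301.8   17.5   16.8   56.2]
side plate yellow 53 [ 521.3 -304.8   17.7   17.8   54.1]
```

>>> apply_moves([
  {"xyz": [0.0055,0.001,0.0295],"dr": [-0.3,0,-0.5]},
  {"xyz": [0.004,0.0005,0.0205],"dr": [-0.2,0,-0.4]},
  {"xyz": [0.001,0.0005,0.009],"dr": [-0.1,0,-0.2]},
  {"xyz": [0,0,0.003],"dr": [0,0,0]},
  {"xyz": [0,0,0],"dr": [0,0,0]},
  {"xyz": [0,0,0],"dr": [0,0,0]},
])

```text
t: 14.6
tcp_pos: [0.5157, -0.241, 0.1098]
eef_rot: [3.14, -0.0, 1.005]
contact_force: [-0.5, -0.7, -0.8]
finger_gap: 0.0386
```

```bash
python3 plan.py '[[0.515,-0.2465,0.105,57]]'
```

```text
t 14.6 at [ 0.5157 -0.241   0.1098] yaw 57.61 gap 0.0386 F [-0.5 -0.7 -0.8] j6 0.02
[{"xyz": [-0.005, 0.0025, 0.005], "dr": [0.1, 0.0, 0.6]}]
```

>>> apply_moves([
  {"xyz": [-0.005,0.0025,0.004],"dr": [0.1,0,0.6]},
  {"xyz": [0,0,0],"dr": [0,0,0]},
  {"xyz": [0,0,0],"dr": [0,0,0]},
])

```text
t: 14.9
tcp_pos: [0.5158, -0.2477, 0.1072]
eef_rot: [3.14, -0.001, 0.994]
contact_force: [1.1, -1.0, -1.1]
finger_gap: 0.0384
```

>>> apply_moves([
  {"xyz": [0,0,0.011],"dr": [0,0,0]},
  {"xyz": [0,0,0.006],"dr": [0,0,0]},
  {"xyz": [0,0,0.001],"dr": [0,0,0]},
  {"xyz": [0,0,0],"dr": [0,0,0]},
  {"xyz": [0,0,0],"dr": [0,0,0]},
])

```text
t: 15.4
tcp_pos: [0.5156, -0.2479, 0.0874]
eef_rot: [3.14, -0.001, 0.993]
contact_force: [-0.3, 0.1, -0.8]
finger_gap: 0.0384
```

```bash
python3 plan.py '[[0.515,-0.2465,0.087,57]]'
```

```text
t 15.4 at [ 0.5156 -0.2479  0.0874] yaw 56.91 gap 0.0384 F [-0.3  0.1 -0.8] j6 0.02
[{"xyz": [0.001, -0.001, 0.0005], "dr": [0.1, 0.0, -0.1]}]
```

>>> apply_moves([
  {"xyz": [0,0,0],"dr": [0,0,0]},
  {"xyz": [0,0,0],"dr": [0,0,0]},
  {"xyz": [0,0,0],"dr": [0,0,0]},
  {"xyz": [0,0,0],"dr": [0,0,0]},
], jaw=0.3)

```text
t: 15.8
tcp_pos: [0.5159, -0.248, 0.0879]
eef_rot: [3.139, -0.001, 0.993]
contact_force: [0.5, 0.1, -1.5]
finger_gap: 0.0274
```

>>> apply_moves([
  {"xyz": [0,0,-0.02],"dr": [0,0,0]},
  {"xyz": [0,0,-0.03],"dr": [0,0,0]},
  {"xyz": [0,0,-0.03],"dr": [0,0,0]},
  {"xyz": [0,0,-0.015],"dr": [0,0,0]},
  {"xyz": [0,0,-0.004],"dr": [0,0,0]},
  {"xyz": [0,0,0],"dr": [0,0,0]},
])

```text
t: 16.4
tcp_pos: [0.515, -0.2475, 0.1898]
eef_rot: [3.141, -0.001, 0.993]
contact_force: [0.1, -0.5, -1.9]
finger_gap: 0.0274
```

```bash
python3 plan.py '[[0.501,0.2005,0.19,93.1]]'
```

```text
t 16.4 at [ 0.515  -0.2475  0.1898] yaw 56.92 gap 0.0274 F [ 0.1 -0.5 -1.9] j6 0.02
[{"xyz": [0.0365, -0.0255, -0.0], "dr": [0.0, 0.0, -3.6]}, {"xyz": [0.038, -0.023, -0.0], "dr": [0.0, 0.0, -3.6]}, {"xyz": [0.0395, -0.0205, -0.0], "dr": [0.0, 0.0, -3.6]}, {"xyz": [0.0405, -0.018, -0.0], "dr": [0.0, 0.0, -3.6]}, {"xyz": [0.0415, -0.0155, -0.0], "dr": [0.0, 0.0, -3.6]}, {"xyz": [0.0425, -0.013, -0.0], "dr": [0.0, 0.0, -3.6]}, {"xyz": [0.043, -0.0105, -0.0], "dr": [0.0, 0.0, -3.6]}, {"xyz": [0.0435, -0.0075, -0.0], "dr": [0.0, 0.0, -3.6]}]
[{"xyz": [0.044, -0.005, -0.0], "dr": [0.0, 0.0, -3.6]}, {"xyz": [0.031, -0.0015, -0.0], "dr": [0.0, 0.0, -2.5]}, {"xyz": [0.0135, -0.0, -0.0], "dr": [0.0, 0.0, -1.1]}, {"xyz": [0.0045, 0.0, -0.0], "dr": [0.0, 0.0, -0.4]}]
```

>>> apply_moves([
  {"xyz": [0.0365,-0.0255,0],"dr": [0,0,-3.6]},
  {"xyz": [0.038,-0.023,0],"dr": [0,0,-3.6]},
  {"xyz": [0.0395,-0.0205,0],"dr": [0,0,-3.6]},
  {"xyz": [0.0405,-0.018,0],"dr": [0,0,-3.6]},
  {"xyz": [0.0415,-0.0155,0],"dr": [0,0,-3.6]},
  {"xyz": [0.0425,-0.013,0],"dr": [0,0,-3.6]},
  {"xyz": [0.043,-0.0105,0],"dr": [0,0,-3.6]},
  {"xyz": [0.0435,-0.0075,0],"dr": [0,0,-3.6]},
])

```text
t: 17.2
tcp_pos: [0.4988, 0.1144, 0.1814]
eef_rot: [-3.135, 0.001, 1.506]
contact_force: [0.7, -0.6, -1.8]
finger_gap: 0.0276
```

>>> apply_moves([
  {"xyz": [0.044,-0.005,0],"dr": [0,0,-3.6]},
  {"xyz": [0.031,-0.0015,0],"dr": [0,0,-2.5]},
  {"xyz": [0.011,0,0],"dr": [0,0,-1]},
  {"xyz": [0,0,0],"dr": [0,0,0]},
  {"xyz": [0,0,0],"dr": [0,0,0]},
  {"xyz": [0,0,0],"dr": [0,0,0]},
])

```text
t: 17.8
tcp_pos: [0.4909, 0.2069, 0.1759]
eef_rot: [-3.127, 0.001, 1.641]
contact_force: [0.3, -0.1, -0.3]
finger_gap: 0.0272
```

```bash
python3 plan.py '[[0.501,0.2005,0.14,93.1]]'
```

```text
t 17.8 at [0.4909 0.2069 0.1759] yaw 94.01 gap 0.0272 F [ 0.3 -0.1 -0.3] j6 0.21
[{"xyz": [-0.0045, 0.0065, 0.023], "dr": [-0.5, 0.0, 0.6]}, {"xyz": [-0.002, 0.0025, 0.01], "dr": [-0.2, 0.0, 0.2]}, {"xyz": [-0.0005, 0.001, 0.0035], "dr": [-0.1, 0.0, 0.1]}]
```

>>> apply_moves([
  {"xyz": [-0.0045,0.0065,0.02],"dr": [-0.5,0,0.6]},
  {"xyz": [-0.002,0.0025,0.01],"dr": [-0.2,0,0.2]},
  {"xyz": [0,0,0.003],"dr": [-0.1,0,0]},
  {"xyz": [0,0,0],"dr": [0,0,0]},
  {"xyz": [0,0,0],"dr": [0,0,0]},
])

```text
t: 18.3
tcp_pos: [0.501, 0.1967, 0.1423]
eef_rot: [-3.141, 0.002, 1.62]
contact_force: [-0.1, 0.4, -0.5]
finger_gap: 0.0274
```

```bash
python3 plan.py '[[0.501,0.2005,0.130,93.1]]'
```

```text
t 18.3 at [0.501  0.1967 0.1423] yaw 92.81 gap 0.0274 F [-0.1  0.4 -0.5] j6 0.22
[{"xyz": [0.004, 0.0, 0.0125], "dr": [0.0, 0.1, -0.3]}]
```

>>> apply_moves([
  {"xyz": [0.003,0,0.01],"dr": [0,0.1,-0.3]},
  {"xyz": [0,0,0.006],"dr": [0,0,0]},
  {"xyz": [0,0,0.001],"dr": [0,0,0]},
  {"xyz": [0,0,0],"dr": [0,0,0]},
  {"xyz": [0,0,0],"dr": [0,0,0]},
])

```text
t: 18.8
tcp_pos: [0.5009, 0.2004, 0.1247]
eef_rot: [3.141, -0.001, 1.626]
contact_force: [-0.3, 0.3, -0.2]
finger_gap: 0.0271
```

```bash
python3 plan.py '[[0.501,0.2005,0.1238,93.1]]'
```

```text
t 18.8 at [0.5009 0.2004 0.1247] yaw 93.18 gap 0.0271 F [-0.3  0.3 -0.2] j6 0.21
[{"xyz": [0.0, 0.0, 0.001], "dr": [0.0, 0.0, 0.1]}]
```

>>> apply_moves([
  {"xyz": [0,0,0.001],"dr": [0,0,0]},
  {"xyz": [0,0,0],"dr": [0,0,0]},
])

```text
t: 19.0
tcp_pos: [0.5011, 0.2005, 0.1239]
eef_rot: [3.141, -0.001, 1.626]
contact_force: [-0.2, -0.9, -1.4]
finger_gap: 0.0275
```

>>> apply_moves([
  {"xyz": [0,0,0],"dr": [0,0,0]},
  {"xyz": [0,0,0],"dr": [0,0,0]},
  {"xyz": [0,0,0],"dr": [0,0,0]},
  {"xyz": [0,0,-0.004],"dr": [0,0,0]},
  {"xyz": [0,0,-0.015],"dr": [0,0,0]},
  {"xyz": [0,0,-0.025],"dr": [0,0,0]},
  {"xyz": [0,0,-0.015],"dr": [0,0,0]},
  {"xyz": [0,0,0],"dr": [0,0,0]},
], jaw=0.45)

```text
t: 19.8
tcp_pos: [0.5009, 0.2003, 0.1857]
eef_rot: [3.141, -0.001, 1.626]
contact_force: [-0.1, -0.8, -0.9]
finger_gap: 0.0384
```

```bash
python3 plan.py '[[0.521,-0.3045,0.19,48]]'; python3 chk.py; python3 - <<'E'
import glob,os
from seg import *
f=max(glob.glob('pics/side_*.png'),key=os.path.getmtime); im=cv2.imread(f)[:,:,::-1].copy()
for k,v in caps("side",im,(185,235,275,305),dict(white=100,blue=50)).items():
    if k in('white','blue'): print(k,v[0].round(1),v[1],rect_on("side",v[2],.052))
print(proj("side",[[.5029,.1688,.052],[.501,.2004,.052]]).round(1))
E
```

```text
t 19.8 at [0.5009 0.2003 0.1857] yaw 93.18 gap 0.0384 F [-0.1 -0.8 -0.9] j6 0.21
[{"xyz": [-0.0455, -0.0005, -0.0005], "dr": [0.0, 0.0, 4.1]}, {"xyz": [-0.0455, 0.0025, -0.0005], "dr": [0.0, 0.0, 4.1]}, {"xyz": [-0.045, 0.0055, -0.0005], "dr": [0.0, 0.0, 4.1]}, {"xyz": [-0.0445, 0.009, -0.0005], "dr": [0.0, 0.0, 4.1]}, {"xyz": [-0.044, 0.012, -0.0005], "dr": [0.0, 0.0, 4.1]}, {"xyz": [-0.043, 0.015, -0.0005], "dr": [0.0, 0.0, 4.1]}, {"xyz": [-0.0415, 0.018, -0.0005], "dr": [0.0, 0.0, 4.1]}, {"xyz": [-0.0405, 0.021, -0.0005], "dr": [0.0, 0.0, 4.1]}]
[{"xyz": [-0.0385, 0.024, -0.0005], "dr": [0.0, 0.0, 4.1]}, {"xyz": [-0.037, 0.0265, -0.0005], "dr": [0.0, 0.0, 4.1]}, {"xyz": [-0.0245, 0.0205, -0.0005], "dr": [0.0, 0.0, 2.8]}, {"xyz": [-0.01, 0.0095, -0.0], "dr": [0.0, 0.0, 1.2]}, {"xyz": [-0.0035, 0.003, -0.0], "dr": [0.0, 0.0, 0.4]}]
side plate green 29 [ 576.  -179.3   17.2   16.2   49.1]
side plate orange 44 [ 578.1 -232.7   17.7   18.    10.8]
side plate red 34 [ 582.6 -301.9   16.6   15.9   55.5]
side plate yellow 49 [ 521.1 -304.7   17.7   17.3   53.7]
blue [287.6 204.7] 27 [501.2 190.9  32.7  15.6  88. ]
white [300.2 206.4] 145 [529.4 180.2  12.2 187.    2.7]
[[289.1 209.7]
 [287.8 202.2]]
```

>>> apply_moves([
  {"xyz": [-0.0455,-0.0005,0],"dr": [0,0,4.1]},
  {"xyz": [-0.0455,0.0025,0],"dr": [0,0,4.1]},
  {"xyz": [-0.045,0.0055,0],"dr": [0,0,4.1]},
  {"xyz": [-0.0445,0.009,0],"dr": [0,0,4.1]},
  {"xyz": [-0.044,0.012,0],"dr": [0,0,4.1]},
  {"xyz": [-0.043,0.015,0],"dr": [0,0,4.1]},
  {"xyz": [-0.0415,0.018,0],"dr": [0,0,4.1]},
  {"xyz": [-0.0405,0.021,0],"dr": [0,0,4.1]},
])

```text
t: 20.65
tcp_pos: [0.5095, -0.1708, 0.1776]
eef_rot: [-3.135, 0.0, 1.041]
contact_force: [0.4, 0.3, -0.8]
finger_gap: 0.0386
```

>>> apply_moves([
  {"xyz": [-0.0385,0.024,0],"dr": [0,0,4.1]},
  {"xyz": [-0.037,0.0265,0],"dr": [0,0,4.1]},
  {"xyz": [-0.0245,0.0205,0],"dr": [0,0,2.8]},
  {"xyz": [-0.008,0.008,0],"dr": [0,0,1.2]},
  {"xyz": [0,0,0],"dr": [0,0,0]},
  {"xyz": [0,0,0],"dr": [0,0,0]},
  {"xyz": [0,0,0],"dr": [0,0,0]},
])

```text
t: 21.35
tcp_pos: [0.5092, -0.3135, 0.1703]
eef_rot: [-3.128, 0.003, 0.813]
contact_force: [0.8, 0.2, -1.0]
finger_gap: 0.0387
```

```bash
python3 plan.py '[[0.521,-0.3045,0.11,48]]'
```

```text
t 21.35 at [ 0.5092 -0.3135  0.1703] yaw 46.59 gap 0.0387 F [ 0.8  0.2 -1. ] j6 0.11
[{"xyz": [0.007, 0.0015, 0.0285], "dr": [-0.4, 0.1, -0.7]}, {"xyz": [0.005, 0.001, 0.02], "dr": [-0.3, 0.1, -0.5]}, {"xyz": [0.002, 0.0005, 0.0085], "dr": [-0.1, 0.0, -0.2]}, {"xyz": [0.0005, 0.0, 0.003], "dr": [0.0, 0.0, -0.1]}]
```

>>> apply_moves([
  {"xyz": [0.006,0.0015,0.0285],"dr": [-0.4,0.1,-0.7]},
  {"xyz": [0.003,0,0.0205],"dr": [-0.3,0,-0.5]},
  {"xyz": [0,0,0.009],"dr": [-0.1,0,0]},
  {"xyz": [0,0,0.003],"dr": [0,0,0]},
  {"xyz": [0,0,0],"dr": [0,0,0]},
  {"xyz": [0,0,0],"dr": [0,0,0]},
])

```text
t: 21.95
tcp_pos: [0.5175, -0.3023, 0.1095]
eef_rot: [3.139, 0.0, 0.842]
contact_force: [0.1, 1.0, -0.8]
finger_gap: 0.0386
```

```bash
python3 plan.py '[[0.521,-0.3045,0.105,48]]'
```

```text
t 21.95 at [ 0.5175 -0.3023  0.1095] yaw 48.27 gap 0.0386 F [ 0.1  1.  -0.8] j6 0.1
[{"xyz": [0.0005, 0.004, 0.0045], "dr": [0.1, 0.0, 0.3]}]
```

>>> apply_moves([
  {"xyz": [0.0005,0.004,0.004],"dr": [0.1,0,0.3]},
  {"xyz": [0,0,0],"dr": [0,0,0]},
  {"xyz": [0,0,0],"dr": [0,0,0]},
])

```text
t: 22.25
tcp_pos: [0.5219, -0.3055, 0.1069]
eef_rot: [3.139, 0.0, 0.836]
contact_force: [-1.2, 0.1, -0.2]
finger_gap: 0.0387
```

>>> apply_moves([
  {"xyz": [0,0,0.011],"dr": [0,0,0]},
  {"xyz": [0,0,0.006],"dr": [0,0,0]},
  {"xyz": [0,0,0.001],"dr": [0,0,0]},
  {"xyz": [0,0,0],"dr": [0,0,0]},
  {"xyz": [0,0,0],"dr": [0,0,0]},
])

```text
t: 22.75
tcp_pos: [0.5216, -0.3057, 0.087]
eef_rot: [3.139, 0.0, 0.836]
contact_force: [-0.4, 0.1, -0.5]
finger_gap: 0.0385
```

```bash
python3 plan.py '[[0.521,-0.3045,0.087,48]]'
```

```text
t 22.75 at [ 0.5216 -0.3057  0.087 ] yaw 47.9 gap 0.0385 F [-0.4  0.1 -0.5] j6 0.11
[{"xyz": [0.0005, -0.0015, 0.0], "dr": [0.1, 0.0, -0.1]}]
```

>>> apply_moves([
  {"xyz": [0,0,0],"dr": [0,0,0]},
  {"xyz": [0,0,0],"dr": [0,0,0]},
  {"xyz": [0,0,0],"dr": [0,0,0]},
  {"xyz": [0,0,0],"dr": [0,0,0]},
], jaw=0.3)

```text
t: 23.15
tcp_pos: [0.5219, -0.3059, 0.0876]
eef_rot: [3.138, -0.0, 0.836]
contact_force: [0.5, -0.4, -0.7]
finger_gap: 0.0273
```

>>> apply_moves([
  {"xyz": [0,0,-0.02],"dr": [0,0,0]},
  {"xyz": [0,0,-0.03],"dr": [0,0,0]},
  {"xyz": [0,0,-0.03],"dr": [0,0,0]},
  {"xyz": [0,0,-0.015],"dr": [0,0,0]},
  {"xyz": [0,0,-0.004],"dr": [0,0,0]},
  {"xyz": [0,0,0],"dr": [0,0,0]},
])

```text
t: 23.75
tcp_pos: [0.5211, -0.3052, 0.1894]
eef_rot: [3.14, 0.0, 0.836]
contact_force: [-0.2, -0.6, -1.6]
finger_gap: 0.0275
```

```bash
python3 plan.py '[[0.502,0.2285,0.195,93.1]]'; python3 chk.py
```

```text
t 23.75 at [ 0.5211 -0.3052  0.1894] yaw 47.91 gap 0.0275 F [-0.2 -0.6 -1.6] j6 0.11
[{"xyz": [0.0315, -0.0305, -0.0005], "dr": [0.0, 0.0, -3.7]}, {"xyz": [0.0335, -0.0285, -0.0005], "dr": [0.0, 0.0, -3.7]}, {"xyz": [0.0355, -0.0265, -0.0005], "dr": [0.0, 0.0, -3.7]}, {"xyz": [0.037, -0.024, -0.0005], "dr": [0.0, 0.0, -3.7]}, {"xyz": [0.0385, -0.0215, -0.0005], "dr": [0.0, 0.0, -3.7]}, {"xyz": [0.04, -0.019, -0.0005], "dr": [0.0, 0.0, -3.7]}, {"xyz": [0.041, -0.0165, -0.0005], "dr": [0.0, 0.0, -3.7]}, {"xyz": [0.042, -0.0135, -0.0005], "dr": [0.0, 0.0, -3.7]}]
[{"xyz": [0.043, -0.011, -0.0005], "dr": [0.0, 0.0, -3.7]}, {"xyz": [0.0435, -0.008, -0.0005], "dr": [0.0, 0.0, -3.7]}, {"xyz": [0.044, -0.005, -0.0005], "dr": [0.0, 0.0, -3.7]}, {"xyz": [0.031, -0.0015, -0.0005], "dr": [0.0, 0.0, -2.6]}, {"xyz": [0.013, -0.0, -0.0], "dr": [0.0, 0.0, -1.1]}, {"xyz": [0.0045, 0.0, -0.0], "dr": [0.0, 0.0, -0.4]}]
```

>>> apply_moves([
  {"xyz": [0.0315,-0.0305,0],"dr": [0,0,-3.7]},
  {"xyz": [0.0335,-0.0285,0],"dr": [0,0,-3.7]},
  {"xyz": [0.0355,-0.0265,0],"dr": [0,0,-3.7]},
  {"xyz": [0.037,-0.024,0],"dr": [0,0,-3.7]},
  {"xyz": [0.0385,-0.0215,0],"dr": [0,0,-3.7]},
  {"xyz": [0.04,-0.019,0],"dr": [0,0,-3.7]},
  {"xyz": [0.041,-0.0165,0],"dr": [0,0,-3.7]},
  {"xyz": [0.042,-0.0135,0],"dr": [0,0,-3.7]},
])

```text
t: 24.6
tcp_pos: [0.5033, 0.0551, 0.1797]
eef_rot: [-3.132, 0.001, 1.363]
contact_force: [0.2, 0.8, -0.8]
finger_gap: 0.0277
```

>>> apply_moves([
  {"xyz": [0.043,-0.011,-0.001],"dr": [0,0,-3.7]},
  {"xyz": [0.0435,-0.008,-0.001],"dr": [0,0,-3.7]},
  {"xyz": [0.044,-0.005,-0.001],"dr": [0,0,-3.7]},
  {"xyz": [0.031,-0.0015,0],"dr": [0,0,-2.6]},
  {"xyz": [0.011,0,0],"dr": [0,0,-1]},
  {"xyz": [0,0,0],"dr": [0,0,0]},
  {"xyz": [0,0,0],"dr": [0,0,0]},
  {"xyz": [0,0,0],"dr": [0,0,0]},
])

```text
t: 25.4
tcp_pos: [0.4904, 0.2395, 0.1751]
eef_rot: [-3.121, 0.001, 1.636]
contact_force: [-0.0, -0.0, -0.9]
finger_gap: 0.0275
```

```bash
python3 plan.py '[[0.4995,0.2325,0.14,93.1]]';python3 chk.py
```

```text
t 25.4 at [0.4904 0.2395 0.1751] yaw 93.75 gap 0.0275 F [-0.  -0.  -0.9] j6 0.27
[{"xyz": [-0.005, 0.006, 0.022], "dr": [-0.8, 0.0, 0.4]}, {"xyz": [-0.002, 0.0025, 0.0095], "dr": [-0.3, 0.0, 0.2]}, {"xyz": [-0.0005, 0.001, 0.003], "dr": [-0.1, 0.0, 0.1]}]
side plate green 28 [ 576.  -179.3   16.9   16.3   50.6]
side plate orange 44 [ 578.1 -232.7   17.7   18.    10.8]
side plate red 33 [ 582.6 -301.9   16.6   15.9   55.5]
```

>>> apply_moves([
  {"xyz": [-0.004,0.0065,0.02],"dr": [-0.8,0,0.4]},
  {"xyz": [-0.001,0.0025,0.0095],"dr": [-0.3,0,0.2]},
  {"xyz": [0,0,0.003],"dr": [-0.1,0,0]},
  {"xyz": [0,0,0],"dr": [0,0,0]},
  {"xyz": [0,0,0],"dr": [0,0,0]},
])

```text
t: 25.95
tcp_pos: [0.5004, 0.2314, 0.1424]
eef_rot: [3.141, 0.001, 1.619]
contact_force: [-1.1, -0.1, -1.5]
finger_gap: 0.0276
```

```bash
python3 plan.py '[[0.4995,0.2325,0.130,93.1]]'
```

```text
t 25.95 at [0.5004 0.2314 0.1424] yaw 92.78 gap 0.0276 F [-1.1 -0.1 -1.5] j6 0.28
[{"xyz": [0.001, -0.001, 0.0125], "dr": [0.1, 0.1, -0.3]}]
```

>>> apply_moves([
  {"xyz": [0.001,-0.001,0.01],"dr": [0,0.1,-0.3]},
  {"xyz": [0,0,0.006],"dr": [0,0,0]},
  {"xyz": [0,0,0.001],"dr": [0,0,0]},
  {"xyz": [0,0,0],"dr": [0,0,0]},
  {"xyz": [0,0,0.001],"dr": [0,0,0]},
  {"xyz": [0,0,0],"dr": [0,0,0]},
])

```text
t: 26.55
tcp_pos: [0.4994, 0.2329, 0.1238]
eef_rot: [3.139, -0.001, 1.626]
contact_force: [0.2, 0.1, -1.3]
finger_gap: 0.0275
```

```bash
python3 plan.py '[[0.4995,0.2325,0.1236,93.1]]'
```

```text
t 26.55 at [0.4994 0.2329 0.1238] yaw 93.15 gap 0.0275 F [ 0.2  0.1 -1.3] j6 0.27
[{"xyz": [-0.0005, 0.0, 0.0], "dr": [0.1, -0.1, 0.0]}]
```

>>> apply_moves([
  {"xyz": [0,0,0],"dr": [0,0,0]},
  {"xyz": [0,0,0],"dr": [0,0,0]},
  {"xyz": [0,0,0],"dr": [0,0,0]},
  {"xyz": [0,0,-0.004],"dr": [0,0,0]},
  {"xyz": [0,0,-0.015],"dr": [0,0,0]},
  {"xyz": [0,0,-0.025],"dr": [0,0,0]},
  {"xyz": [0,0,-0.015],"dr": [0,0,0]},
  {"xyz": [0,0,0],"dr": [0,0,0]},
], jaw=0.45)

```text
t: 27.35
tcp_pos: [0.4993, 0.2328, 0.1859]
eef_rot: [3.14, -0.001, 1.626]
contact_force: [1.0, 0.9, -0.7]
finger_gap: 0.0387
```

```bash
python3 plan.py '[[0.588,-0.296,0.195,56]]'; python3 chk.py
```

```text
t 27.35 at [0.4993 0.2328 0.1859] yaw 93.14 gap 0.0387 F [ 1.   0.9 -0.7] j6 0.27
[{"xyz": [-0.044, 0.005, -0.001], "dr": [0.0, 0.0, 3.1]}, {"xyz": [-0.0435, 0.0075, -0.001], "dr": [0.0, 0.0, 3.1]}, {"xyz": [-0.0435, 0.0095, -0.001], "dr": [0.0, 0.0, 3.1]}, {"xyz": [-0.0425, 0.012, -0.001], "dr": [0.0, 0.0, 3.1]}, {"xyz": [-0.042, 0.014, -0.001], "dr": [0.0, 0.0, 3.1]}, {"xyz": [-0.041, 0.0165, -0.001], "dr": [0.0, 0.0, 3.1]}, {"xyz": [-0.04, 0.0185, -0.001], "dr": [0.0, 0.0, 3.1]}, {"xyz": [-0.039, 0.0205, -0.001], "dr": [0.0, 0.0, 3.1]}]
[{"xyz": [-0.038, 0.023, -0.001], "dr": [0.0, 0.0, 3.1]}, {"xyz": [-0.0365, 0.025, -0.001], "dr": [0.0, 0.0, 3.1]}, {"xyz": [-0.0355, 0.0265, -0.001], "dr": [0.0, 0.0, 3.1]}, {"xyz": [-0.0235, 0.02, -0.0005], "dr": [0.0, 0.0, 2.1]}, {"xyz": [-0.01, 0.009, -0.0], "dr": [0.0, 0.0, 0.9]}, {"xyz": [-0.003, 0.003, -0.0], "dr": [0.0, 0.0, 0.3]}]
side plate green 29 [ 576.  -179.3   17.2   16.2   49.1]
side plate orange 44 [ 578.1 -232.7   17.7   18.    10.8]
side plate red 34 [ 582.6 -301.9   16.6   15.9   55.5]
```

>>> apply_moves([
  {"xyz": [-0.044,0.005,-0.001],"dr": [0,0,3.1]},
  {"xyz": [-0.0435,0.0075,-0.001],"dr": [0,0,3.1]},
  {"xyz": [-0.0435,0.0095,-0.001],"dr": [0,0,3.1]},
  {"xyz": [-0.0425,0.012,-0.001],"dr": [0,0,3.1]},
  {"xyz": [-0.042,0.014,-0.001],"dr": [0,0,3.1]},
  {"xyz": [-0.041,0.0165,-0.001],"dr": [0,0,3.1]},
  {"xyz": [-0.04,0.0185,-0.001],"dr": [0,0,3.1]},
  {"xyz": [-0.039,0.0205,-0.001],"dr": [0,0,3.1]},
])

```text
t: 28.2
tcp_pos: [0.5541, -0.1239, 0.1855]
eef_rot: [-3.135, -0.001, 1.185]
contact_force: [0.8, 1.5, -0.1]
finger_gap: 0.0386
```

>>> apply_moves([
  {"xyz": [-0.038,0.023,-0.001],"dr": [0,0,3.1]},
  {"xyz": [-0.0365,0.025,-0.001],"dr": [0,0,3.1]},
  {"xyz": [-0.0355,0.0265,-0.001],"dr": [0,0,3.1]},
  {"xyz": [-0.0235,0.02,0],"dr": [0,0,2.1]},
  {"xyz": [-0.01,0.009,0],"dr": [0,0,0.9]},
  {"xyz": [0,0,0],"dr": [0,0,0]},
  {"xyz": [0,0,0],"dr": [0,0,0]},
  {"xyz": [0,0,0],"dr": [0,0,0]},
])

```text
t: 29.0
tcp_pos: [0.578, -0.3095, 0.179]
eef_rot: [-3.126, 0.002, 0.956]
contact_force: [-0.3, 0.6, -0.6]
finger_gap: 0.0385
```

```bash
python3 plan.py '[[0.5825,-0.3015,0.11,55.5]]'
```

```text
t 29.0 at [ 0.578  -0.3095  0.179 ] yaw 54.76 gap 0.0385 F [-0.3  0.6 -0.6] j6 0.03
[{"xyz": [0.0045, 0.0, 0.033], "dr": [-0.4, 0.0, -0.4]}, {"xyz": [0.003, -0.0, 0.023], "dr": [-0.3, 0.0, -0.2]}, {"xyz": [0.0015, -0.0, 0.01], "dr": [-0.1, 0.0, -0.1]}, {"xyz": [0.0005, -0.0, 0.0035], "dr": [0.0, 0.0, 0.0]}]
```

>>> apply_moves([
  {"xyz": [0.004,0.001,0.033],"dr": [-0.4,0,-0.4]},
  {"xyz": [0.002,0.001,0.023],"dr": [-0.3,0,-0.2]},
  {"xyz": [0,0,0.01],"dr": [-0.1,0,0]},
  {"xyz": [0,0,0.0035],"dr": [0,0,0]},
  {"xyz": [0,0,0],"dr": [0,0,0]},
  {"xyz": [0,0,0],"dr": [0,0,0]},
])

```text
t: 29.6
tcp_pos: [0.5838, -0.2998, 0.1101]
eef_rot: [3.141, 0.001, 0.974]
contact_force: [-1.0, 0.1, -0.6]
finger_gap: 0.0387
```

```bash
python3 plan.py '[[0.5825,-0.3015,0.105,55.5]]'
```

```text
t 29.6 at [ 0.5838 -0.2998  0.1101] yaw 55.8 gap 0.0387 F [-1.   0.1 -0.6] j6 0.03
[{"xyz": [-0.002, -0.0, 0.005], "dr": [0.0, 0.0, 0.3]}]
```

>>> apply_moves([
  {"xyz": [-0.002,0,0.004],"dr": [0,0,0.3]},
  {"xyz": [0,0,0],"dr": [0,0,0]},
  {"xyz": [0,0,0],"dr": [0,0,0]},
])

```text
t: 29.9
tcp_pos: [0.5834, -0.3023, 0.1079]
eef_rot: [3.138, 0.001, 0.968]
contact_force: [-0.1, 0.8, -0.6]
finger_gap: 0.0382
```

>>> apply_moves([
  {"xyz": [0,0,0.011],"dr": [0,0,0]},
  {"xyz": [0,0,0.006],"dr": [0,0,0]},
  {"xyz": [0,0,0.001],"dr": [0,0,0]},
  {"xyz": [0,0,0],"dr": [0,0,0]},
  {"xyz": [0,0,0],"dr": [0,0,0]},
])

```text
t: 30.4
tcp_pos: [0.5833, -0.3025, 0.0881]
eef_rot: [3.138, 0.001, 0.968]
contact_force: [0.2, 0.3, -0.4]
finger_gap: 0.0384
```

```bash
python3 plan.py '[[0.5825,-0.3015,0.087,55.5]]'
```

```text
t 30.4 at [ 0.5833 -0.3025  0.0881] yaw 55.44 gap 0.0384 F [ 0.2  0.3 -0.4] j6 0.03
[{"xyz": [0.0005, -0.001, 0.001], "dr": [0.2, 0.0, -0.1]}]
```

>>> apply_moves([
  {"xyz": [0,0,0],"dr": [0,0,0]},
  {"xyz": [0,0,0],"dr": [0,0,0]},
  {"xyz": [0,0,0],"dr": [0,0,0]},
  {"xyz": [0,0,0],"dr": [0,0,0]},
], jaw=0.3)

```text
t: 30.8
tcp_pos: [0.5836, -0.3026, 0.0887]
eef_rot: [3.137, 0.001, 0.968]
contact_force: [0.5, -0.5, -1.8]
finger_gap: 0.0272
```

>>> apply_moves([
  {"xyz": [0,0,-0.02],"dr": [0,0,0]},
  {"xyz": [0,0,-0.03],"dr": [0,0,0]},
  {"xyz": [0,0,-0.03],"dr": [0,0,0]},
  {"xyz": [0,0,-0.015],"dr": [0,0,0]},
  {"xyz": [0,0,-0.004],"dr": [0,0,0]},
  {"xyz": [0,0,0],"dr": [0,0,0]},
])

```text
t: 31.4
tcp_pos: [0.5827, -0.3019, 0.1903]
eef_rot: [3.139, 0.001, 0.968]
contact_force: [-0.0, -0.9, -1.1]
finger_gap: 0.0275
```

```bash
python3 plan.py '[[0.506,0.259,0.195,93.1]]'
```

```text
t 31.4 at [ 0.5827 -0.3019  0.1903] yaw 55.45 gap 0.0275 F [-0.  -0.9 -1.1] j6 0.03
[{"xyz": [0.032, -0.029, -0.0005], "dr": [0.0, 0.0, -2.9]}, {"xyz": [0.0335, -0.0275, -0.0005], "dr": [0.0, 0.0, -2.9]}, {"xyz": [0.0345, -0.026, -0.0005], "dr": [0.0, 0.0, -2.9]}, {"xyz": [0.036, -0.024, -0.0005], "dr": [0.0, 0.0, -2.9]}, {"xyz": [0.037, -0.022, -0.0005], "dr": [0.0, 0.0, -2.9]}, {"xyz": [0.038, -0.0205, -0.0005], "dr": [0.0, 0.0, -2.9]}, {"xyz": [0.039, -0.0185, -0.0005], "dr": [0.0, 0.0, -2.9]}, {"xyz": [0.04, -0.0165, -0.0005], "dr": [0.0, 0.0, -2.9]}]
[{"xyz": [0.041, -0.0145, -0.0005], "dr": [0.0, 0.0, -2.9]}, {"xyz": [0.0415, -0.0125, -0.0005], "dr": [0.0, 0.0, -2.9]}, {"xyz": [0.042, -0.01, -0.0005], "dr": [0.0, 0.0, -2.9]}, {"xyz": [0.0425, -0.008, -0.0005], "dr": [0.0, 0.0, -2.9]}, {"xyz": [0.03, -0.004, -0.0005], "dr": [0.0, 0.0, -2.0]}, {"xyz": [0.013, -0.0015, -0.0], "dr": [0.0, 0.0, -0.9]}, {"xyz": [0.0045, -0.0005, -0.0], "dr": [0.0, 0.0, -0.3]}]
```

Red gripped at TCP z 0.0887, so it should be placed at 0.1247.

>>> apply_moves([
  {"xyz": [0.032,-0.029,-0.001],"dr": [0,0,-2.9]},
  {"xyz": [0.0335,-0.0275,-0.001],"dr": [0,0,-2.9]},
  {"xyz": [0.0345,-0.026,-0.001],"dr": [0,0,-2.9]},
  {"xyz": [0.036,-0.024,-0.001],"dr": [0,0,-2.9]},
  {"xyz": [0.037,-0.022,-0.001],"dr": [0,0,-2.9]},
  {"xyz": [0.038,-0.0205,-0.001],"dr": [0,0,-2.9]},
  {"xyz": [0.039,-0.0185,-0.001],"dr": [0,0,-2.9]},
  {"xyz": [0.04,-0.0165,-0.001],"dr": [0,0,-2.9]},
])

```text
t: 32.2
tcp_pos: [0.5285, 0.0472, 0.1889]
eef_rot: [-3.135, 0.002, 1.38]
contact_force: [-0.1, -0.9, -0.8]
finger_gap: 0.0278
```

>>> apply_moves([
  {"xyz": [0.041,-0.0145,-0.001],"dr": [0,0,-2.9]},
  {"xyz": [0.0415,-0.0125,-0.001],"dr": [0,0,-2.9]},
  {"xyz": [0.042,-0.01,0],"dr": [0,0,-2.9]},
  {"xyz": [0.0425,-0.008,0],"dr": [0,0,-2.9]},
  {"xyz": [0.03,-0.004,0],"dr": [0,0,-2]},
  {"xyz": [0.012,-0.0015,0],"dr": [0,0,-0.9]},
  {"xyz": [0,0,0],"dr": [0,0,0]},
  {"xyz": [0,0,0],"dr": [0,0,0]},
])

```text
t: 33.0
tcp_pos: [0.4882, 0.2722, 0.183]
eef_rot: [-3.124, 0.002, 1.65]
contact_force: [-0.7, -0.4, -0.8]
finger_gap: 0.0276
```

```bash
python3 plan.py '[[0.4975,0.2645,0.14,93.1]]';python3 chk.py
```

```text
t 33.0 at [0.4882 0.2722 0.183 ] yaw 94.55 gap 0.0276 F [-0.7 -0.4 -0.8] j6 0.32
[{"xyz": [-0.0055, 0.006, 0.0275], "dr": [-0.6, 0.1, 0.9]}, {"xyz": [-0.0025, 0.0025, 0.0115], "dr": [-0.3, 0.0, 0.4]}, {"xyz": [-0.0005, 0.001, 0.004], "dr": [-0.1, 0.0, 0.1]}]
side plate green 30 [ 576.  -179.3   17.2   16.2   49.1]
side plate orange 44 [ 578.1 -232.7   17.7   18.    10.8]
```

>>> apply_moves([
  {"xyz": [-0.0045,0.0065,0.026],"dr": [-0.6,0.1,0.9]},
  {"xyz": [-0.001,0.0025,0.0115],"dr": [-0.3,0,0.4]},
  {"xyz": [0,0,0.003],"dr": [-0.1,0,0]},
  {"xyz": [0,0,0],"dr": [0,0,0]},
  {"xyz": [0,0,0],"dr": [0,0,0]},
])

```text
t: 33.55
tcp_pos: [0.499, 0.2618, 0.1417]
eef_rot: [3.141, 0.001, 1.619]
contact_force: [-0.4, 0.6, -1.1]
finger_gap: 0.0276
```

```bash
python3 plan.py '[[0.4975,0.2645,0.130,93.1]]'
```

```text
t 33.55 at [0.499  0.2618 0.1417] yaw 92.75 gap 0.0276 F [-0.4  0.6 -1.1] j6 0.33
[{"xyz": [0.0025, -0.0015, 0.0115], "dr": [0.0, 0.1, -0.4]}]
```

>>> apply_moves([
  {"xyz": [0.002,-0.0015,0.01],"dr": [0,0.1,-0.4]},
  {"xyz": [0,0,0.005],"dr": [0,0,0]},
  {"xyz": [0,0,0.001],"dr": [0,0,0]},
  {"xyz": [0,0,0],"dr": [0,0,0]},
  {"xyz": [0,0,0],"dr": [0,0,0]},
])

```text
t: 34.05
tcp_pos: [0.4977, 0.264, 0.1255]
eef_rot: [3.139, -0.001, 1.626]
contact_force: [-0.4, 0.6, -0.0]
finger_gap: 0.0275
```

```bash
python3 plan.py '[[0.4975,0.2645,0.1247,93.1]]'
```

```text
t 34.05 at [0.4977 0.264  0.1255] yaw 93.19 gap 0.0275 F [-0.4  0.6 -0. ] j6 0.33
[{"xyz": [0.0005, -0.0, 0.001], "dr": [0.1, -0.1, 0.1]}]
```

>>> apply_moves([
  {"xyz": [0,0,0.001],"dr": [0,0,0]},
  {"xyz": [0,0,0],"dr": [0,0,0]},
])

```text
t: 34.25
tcp_pos: [0.4978, 0.2642, 0.1247]
eef_rot: [3.139, -0.001, 1.627]
contact_force: [0.1, -0.1, -0.5]
finger_gap: 0.0275
```

>>> apply_moves([
  {"xyz": [0,0,0],"dr": [0,0,0]},
  {"xyz": [0,0,0],"dr": [0,0,0]},
  {"xyz": [0,0,0],"dr": [0,0,0]},
  {"xyz": [0,0,-0.004],"dr": [0,0,0]},
  {"xyz": [0,0,-0.015],"dr": [0,0,0]},
  {"xyz": [0,0,-0.025],"dr": [0,0,0]},
  {"xyz": [0,0,-0.015],"dr": [0,0,0]},
  {"xyz": [0,0,0],"dr": [0,0,0]},
], jaw=0.45)

```text
t: 35.05
tcp_pos: [0.4975, 0.264, 0.1865]
eef_rot: [3.14, -0.001, 1.627]
contact_force: [0.5, 1.4, -1.2]
finger_gap: 0.0385
```

```bash
python3 plan.py '[[0.583,-0.226,0.195,101]]'; python3 chk.py; python3 - <<'E'
import glob,os
from h import *
f=max(glob.glob('pics/side_*.png'),key=os.path.getmtime); im=cv2.imread(f)
cv2.imwrite('pics/v1.png',im[140:260,240:340].repeat(5,0).repeat(5,1))
E
```

```text
t 35.05 at [0.4975 0.264  0.1865] yaw 93.19 gap 0.0385 F [ 0.5  1.4 -1.2] j6 0.33
[{"xyz": [-0.0445, 0.005, -0.001], "dr": [0.0, 0.0, -0.7]}, {"xyz": [-0.0445, 0.0045, -0.001], "dr": [0.0, 0.0, -0.7]}, {"xyz": [-0.0445, 0.004, -0.001], "dr": [0.0, 0.0, -0.7]}, {"xyz": [-0.0445, 0.0035, -0.001], "dr": [0.0, 0.0, -0.7]}, {"xyz": [-0.0445, 0.003, -0.001], "dr": [0.0, 0.0, -0.7]}, {"xyz": [-0.0445, 0.0025, -0.001], "dr": [0.0, 0.0, -0.7]}, {"xyz": [-0.045, 0.002, -0.001], "dr": [0.0, 0.0, -0.7]}, {"xyz": [-0.045, 0.0015, -0.001], "dr": [0.0, 0.0, -0.7]}]
[{"xyz": [-0.045, 0.001, -0.001], "dr": [0.0, 0.0, -0.7]}, {"xyz": [-0.045, 0.0005, -0.001], "dr": [0.0, 0.0, -0.7]}, {"xyz": [-0.0315, -0.0, -0.0005], "dr": [0.0, 0.0, -0.5]}, {"xyz": [-0.0135, -0.0, -0.0], "dr": [0.0, 0.0, -0.2]}, {"xyz": [-0.0045, -0.0, -0.0], "dr": [0.0, 0.0, -0.1]}]
side plate green 29 [ 576.  -179.3   17.2   16.2   49.1]
side plate orange 47 [ 571.8 -280.1   17.    18.     2. ]
```

View pics/v1.png

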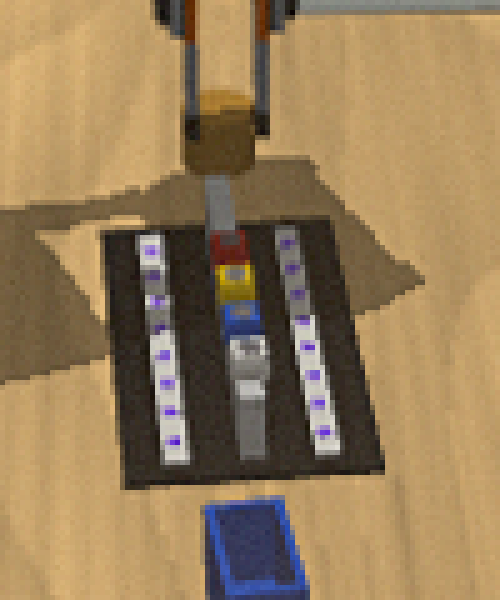

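Four caps stand in a row on the rail. The orange one was knocked and is now at about (0.572,-0.280), yaw about 2°. I'll take green next and re-measure orange afterwards.

```bash
python3 plan.py '[[0.581,-0.172,0.195,50]]'
```

```text
t 35.1 at [0.4972 0.2638 0.1856] yaw 93.19 gap 0.0381 F [ 0.5  1.  -0.9] j6 0.33
[{"xyz": [-0.0435, 0.006, -0.001], "dr": [0.0, 0.0, 4.3]}, {"xyz": [-0.043, 0.009, -0.001], "dr": [0.0, 0.0, 4.3]}, {"xyz": [-0.042, 0.0125, -0.001], "dr": [0.0, 0.0, 4.3]}, {"xyz": [-0.041, 0.0155, -0.001], "dr": [0.0, 0.0, 4.3]}, {"xyz": [-0.04, 0.0185, -0.001], "dr": [0.0, 0.0, 4.3]}, {"xyz": [-0.0385, 0.0215, -0.001], "dr": [0.0, 0.0, 4.3]}, {"xyz": [-0.0365, 0.024, -0.001], "dr": [0.0, 0.0, 4.3]}, {"xyz": [-0.035, 0.027, -0.001], "dr": [0.0, 0.0, 4.3]}]
[{"xyz": [-0.0325, 0.0295, -0.001], "dr": [0.0, 0.0, 4.3]}, {"xyz": [-0.0215, 0.022, -0.0005], "dr": [0.0, 0.0, 3.0]}, {"xyz": [-0.0085, 0.01, -0.0005], "dr": [0.0, 0.0, 1.3]}, {"xyz": [-0.003, 0.0035, -0.0], "dr": [0.0, 0.0, 0.4]}]
```

>>> apply_moves([
  {"xyz": [-0.0435,0.006,-0.001],"dr": [0,0,4.3]},
  {"xyz": [-0.043,0.009,-0.001],"dr": [0,0,4.3]},
  {"xyz": [-0.042,0.0125,-0.001],"dr": [0,0,4.3]},
  {"xyz": [-0.041,0.0155,-0.001],"dr": [0,0,4.3]},
  {"xyz": [-0.04,0.0185,-0.001],"dr": [0,0,4.3]},
  {"xyz": [-0.0385,0.0215,-0.001],"dr": [0,0,4.3]},
  {"xyz": [-0.0365,0.024,-0.001],"dr": [0,0,4.3]},
  {"xyz": [-0.035,0.027,-0.001],"dr": [0,0,4.3]},
])

```text
t: 35.9
tcp_pos: [0.56, -0.0892, 0.186]
eef_rot: [-3.135, 0.001, 1.012]
contact_force: [1.1, 0.6, -0.9]
finger_gap: 0.0382
```

>>> apply_moves([
  {"xyz": [-0.0325,0.0295,-0.001],"dr": [0,0,4.3]},
  {"xyz": [-0.0215,0.022,0],"dr": [0,0,3]},
  {"xyz": [-0.0085,0.01,0],"dr": [0,0,1.3]},
  {"xyz": [0,0,0],"dr": [0,0,0]},
  {"xyz": [0,0,0],"dr": [0,0,0]},
  {"xyz": [0,0,0],"dr": [0,0,0]},
])

```text
t: 36.5
tcp_pos: [0.5734, -0.1826, 0.1813]
eef_rot: [-3.13, 0.004, 0.85]
contact_force: [0.3, 0.3, -0.9]
finger_gap: 0.0387
```

```bash
python3 plan.py '[[0.576,-0.1792,0.11,49]]'; python3 chk.py
```

```text
t 36.5 at [ 0.5734 -0.1826  0.1813] yaw 48.71 gap 0.0387 F [ 0.3  0.3 -0.9] j6 0.31
[{"xyz": [0.002, 0.0005, 0.034], "dr": [-0.3, 0.1, -0.1]}, {"xyz": [0.0015, 0.0, 0.024], "dr": [-0.2, 0.1, -0.1]}, {"xyz": [0.0005, -0.0, 0.01], "dr": [-0.1, 0.0, 0.0]}, {"xyz": [0.0, -0.0, 0.0035], "dr": [0.0, 0.0, 0.0]}]
side plate orange 57 [ 572.1 -282.3   17.3   22.3    2.8]
```

>>> apply_moves([
  {"xyz": [0.002,0.001,0.034],"dr": [-0.3,0.1,-0.1]},
  {"xyz": [0.0005,0.0005,0.024],"dr": [-0.2,0,0]},
  {"xyz": [0,0,0.01],"dr": [-0.1,0,0]},
  {"xyz": [0,0,0.0035],"dr": [0,0,0]},
  {"xyz": [0,0,0],"dr": [0,0,0]},
  {"xyz": [0,0,0],"dr": [0,0,0]},
])

```text
t: 37.15
tcp_pos: [0.577, -0.1766, 0.1104]
eef_rot: [3.14, 0.001, 0.86]
contact_force: [0.6, -0.4, -0.3]
finger_gap: 0.0385
```

```bash
python3 plan.py '[[0.576,-0.1792,0.105,49]]'
```

```text
t 37.15 at [ 0.577  -0.1766  0.1104] yaw 49.27 gap 0.0385 F [ 0.6 -0.4 -0.3] j6 0.32
[{"xyz": [-0.0025, 0.001, 0.0055], "dr": [0.1, 0.0, 0.3]}]
```

>>> apply_moves([
  {"xyz": [-0.002,0.001,0.005],"dr": [0.1,0,0.3]},
  {"xyz": [0,0,0],"dr": [0,0,0]},
  {"xyz": [0,0,0],"dr": [0,0,0]},
])

```text
t: 37.45
tcp_pos: [0.5774, -0.1794, 0.1071]
eef_rot: [3.138, -0.0, 0.854]
contact_force: [0.0, 0.3, -0.2]
finger_gap: 0.0387
```

>>> apply_moves([
  {"xyz": [0,0,0.011],"dr": [0,0,0]},
  {"xyz": [0,0,0.006],"dr": [0,0,0]},
  {"xyz": [0,0,0.001],"dr": [0,0,0]},
  {"xyz": [0,0,0],"dr": [0,0,0]},
  {"xyz": [0,0,0],"dr": [0,0,0]},
])

```text
t: 37.95
tcp_pos: [0.5773, -0.1795, 0.0873]
eef_rot: [3.139, -0.0, 0.854]
contact_force: [0.6, -0.3, -1.5]
finger_gap: 0.0386
```

```bash
python3 plan.py '[[0.576,-0.1792,0.087,49]]'
```

```text
t 37.95 at [ 0.5773 -0.1795  0.0873] yaw 48.92 gap 0.0386 F [ 0.6 -0.3 -1.5] j6 0.32
[{"xyz": [-0.0005, -0.001, 0.0005], "dr": [0.2, 0.0, -0.1]}]
```

>>> apply_moves([
  {"xyz": [0,0,0],"dr": [0,0,0]},
  {"xyz": [0,0,0],"dr": [0,0,0]},
  {"xyz": [0,0,0],"dr": [0,0,0]},
  {"xyz": [0,0,0],"dr": [0,0,0]},
], jaw=0.3)

```text
t: 38.35
tcp_pos: [0.5776, -0.1796, 0.0879]
eef_rot: [3.138, -0.001, 0.854]
contact_force: [-0.4, 0.6, -0.9]
finger_gap: 0.0274
```

>>> apply_moves([
  {"xyz": [0,0,-0.02],"dr": [0,0,0]},
  {"xyz": [0,0,-0.03],"dr": [0,0,0]},
  {"xyz": [0,0,-0.03],"dr": [0,0,0]},
  {"xyz": [0,0,-0.015],"dr": [0,0,0]},
  {"xyz": [0,0,-0.004],"dr": [0,0,0]},
  {"xyz": [0,0,0],"dr": [0,0,0]},
])

```text
t: 38.95
tcp_pos: [0.5767, -0.1792, 0.1896]
eef_rot: [3.14, -0.0, 0.854]
contact_force: [-0.4, 0.1, -1.7]
finger_gap: 0.028
```

```bash
python3 plan.py '[[0.504,0.2905,0.195,92.5]]'; python3 chk.py
```

```text
t 38.95 at [ 0.5767 -0.1792  0.1896] yaw 48.92 gap 0.028 F [-0.4  0.1 -1.7] j6 0.32
[{"xyz": [0.0275, -0.0325, -0.0005], "dr": [0.0, 0.0, -3.9]}, {"xyz": [0.03, -0.031, -0.0005], "dr": [0.0, 0.0, -3.9]}, {"xyz": [0.032, -0.0285, -0.0005], "dr": [0.0, 0.0, -3.9]}, {"xyz": [0.0335, -0.0265, -0.0005], "dr": [0.0, 0.0, -3.9]}, {"xyz": [0.0355, -0.024, -0.0005], "dr": [0.0, 0.0, -3.9]}, {"xyz": [0.037, -0.0215, -0.0005], "dr": [0.0, 0.0, -3.9]}, {"xyz": [0.0385, -0.019, -0.0005], "dr": [0.0, 0.0, -3.9]}, {"xyz": [0.0395, -0.0165, -0.0005], "dr": [0.0, 0.0, -3.9]}]
[{"xyz": [0.0405, -0.0135, -0.0005], "dr": [0.0, 0.0, -3.9]}, {"xyz": [0.0415, -0.0105, -0.0005], "dr": [0.0, 0.0, -3.9]}, {"xyz": [0.0295, -0.0055, -0.0005], "dr": [0.0, 0.0, -2.7]}, {"xyz": [0.0125, -0.002, -0.0], "dr": [0.0, 0.0, -1.2]}, {"xyz": [0.0045, -0.0005, -0.0], "dr": [0.0, 0.0, -0.4]}]
side plate orange 57 [ 572.1 -282.3   17.3   22.3    2.8]
```

>>> apply_moves([
  {"xyz": [0.0275,-0.0325,-0.001],"dr": [0,0,-3.9]},
  {"xyz": [0.03,-0.031,-0.001],"dr": [0,0,-3.9]},
  {"xyz": [0.032,-0.0285,-0.001],"dr": [0,0,-3.9]},
  {"xyz": [0.0335,-0.0265,-0.001],"dr": [0,0,-3.9]},
  {"xyz": [0.0355,-0.024,-0.001],"dr": [0,0,-3.9]},
  {"xyz": [0.037,-0.0215,-0.001],"dr": [0,0,-3.9]},
  {"xyz": [0.0385,-0.019,-0.001],"dr": [0,0,-3.9]},
  {"xyz": [0.0395,-0.0165,-0.001],"dr": [0,0,-3.9]},
])

```text
t: 39.8
tcp_pos: [0.5182, 0.1659, 0.1875]
eef_rot: [-3.132, 0.003, 1.41]
contact_force: [0.6, -0.2, -0.9]
finger_gap: 0.0279
```

>>> apply_moves([
  {"xyz": [0.0405,-0.0135,-0.001],"dr": [0,0,-3.9]},
  {"xyz": [0.0415,-0.0105,0],"dr": [0,0,-3.9]},
  {"xyz": [0.0295,-0.0055,0],"dr": [0,0,-2.7]},
  {"xyz": [0.012,-0.002,0],"dr": [0,0,-1.2]},
  {"xyz": [0,0,0],"dr": [0,0,0]},
  {"xyz": [0,0,0],"dr": [0,0,0]},
  {"xyz": [0,0,0],"dr": [0,0,0]},
])

```text
t: 40.5
tcp_pos: [0.4917, 0.2992, 0.1813]
eef_rot: [-3.122, 0.004, 1.629]
contact_force: [-0.3, -0.3, -0.4]
finger_gap: 0.0274
```

```bash
python3 plan.py '[[0.496,0.2965,0.14,93.1]]';python3 chk.py; sed -i 's/^chk()/import sys;chk(*sys.argv[1:])/' chk.py; python3 chk.py top
```

```text
t 40.5 at [0.4917 0.2992 0.1813] yaw 93.32 gap 0.0274 F [-0.3 -0.3 -0.4] j6 0.38
[{"xyz": [-0.0015, 0.003, 0.026], "dr": [-0.7, 0.2, 0.1]}, {"xyz": [-0.001, 0.001, 0.0115], "dr": [-0.3, 0.1, 0.1]}, {"xyz": [-0.0005, 0.0005, 0.004], "dr": [-0.1, 0.0, 0.0]}]
side plate orange 47 [ 571.8 -280.1   17.    18.     2. ]
top plate orange 38 [ 5.714e+02 -2.797e+02  1.860e+01  1.580e+01  1.000e-01]
```

>>> apply_moves([
  {"xyz": [-0.0005,0.0035,0.026],"dr": [-0.7,0.2,0.1]},
  {"xyz": [0,0.0005,0.0115],"dr": [-0.3,0.1,0]},
  {"xyz": [0,0,0.003],"dr": [-0.1,0,0]},
  {"xyz": [0,0,0],"dr": [0,0,0]},
  {"xyz": [0,0,0],"dr": [0,0,0]},
])

```text
t: 41.1
tcp_pos: [0.4976, 0.2955, 0.1413]
eef_rot: [3.139, -0.002, 1.621]
contact_force: [-0.4, 0.3, -1.3]
finger_gap: 0.027
```

```bash
python3 plan.py '[[0.496,0.2965,0.130,93.1]]'
```

```text
t 41.1 at [0.4976 0.2955 0.1413] yaw 92.85 gap 0.027 F [-0.4  0.3 -1.3] j6 0.38
[{"xyz": [0.001, -0.0015, 0.0115], "dr": [0.1, -0.1, -0.3]}]
```

Place at 0.1239.

>>> apply_moves([
  {"xyz": [0.001,-0.0015,0.01],"dr": [0.1,-0.1,-0.3]},
  {"xyz": [0,0,0.006],"dr": [0,0,0]},
  {"xyz": [0,0,0.001],"dr": [0,0,0]},
  {"xyz": [0,0,0],"dr": [0,0,0]},
  {"xyz": [0,0,0],"dr": [0,0,0]},
])

```text
t: 41.6
tcp_pos: [0.4965, 0.2967, 0.124]
eef_rot: [3.14, -0.0, 1.626]
contact_force: [-0.1, -0.5, -0.5]
finger_gap: 0.0276
```

```bash
python3 plan.py '[[0.496,0.2965,0.1239,93.1]]'
```

```text
t 41.6 at [0.4965 0.2967 0.124 ] yaw 93.17 gap 0.0276 F [-0.1 -0.5 -0.5] j6 0.38
[{"xyz": [-0.0, -0.0005, 0.0], "dr": [0.1, 0.0, 0.1]}]
```

>>> apply_moves([
  {"xyz": [0,0,0],"dr": [0,0,0]},
  {"xyz": [0,0,0],"dr": [0,0,0]},
  {"xyz": [0,0,0],"dr": [0,0,0]},
  {"xyz": [0,0,-0.004],"dr": [0,0,0]},
  {"xyz": [0,0,-0.015],"dr": [0,0,0]},
  {"xyz": [0,0,-0.025],"dr": [0,0,0]},
  {"xyz": [0,0,-0.015],"dr": [0,0,0]},
  {"xyz": [0,0,0],"dr": [0,0,0]},
], jaw=0.45)

```text
t: 42.4
tcp_pos: [0.4964, 0.2967, 0.1862]
eef_rot: [3.14, -0.001, 1.626]
contact_force: [-0.2, 0.2, -1.4]
finger_gap: 0.0386
```

```bash
python3 plan.py '[[0.576,-0.274,0.195,91.5]]'; python3 chk.py
```

```text
t 42.4 at [0.4964 0.2967 0.1862] yaw 93.17 gap 0.0386 F [-0.2  0.2 -1.4] j6 0.38
[{"xyz": [-0.044, 0.0035, -0.0005], "dr": [0.0, 0.0, 0.1]}, {"xyz": [-0.044, 0.004, -0.0005], "dr": [0.0, 0.0, 0.1]}, {"xyz": [-0.044, 0.004, -0.0005], "dr": [0.0, 0.0, 0.1]}, {"xyz": [-0.044, 0.004, -0.0005], "dr": [0.0, 0.0, 0.1]}, {"xyz": [-0.044, 0.004, -0.0005], "dr": [0.0, 0.0, 0.1]}, {"xyz": [-0.044, 0.004, -0.0005], "dr": [0.0, 0.0, 0.1]}, {"xyz": [-0.044, 0.004, -0.0005], "dr": [0.0, 0.0, 0.1]}, {"xyz": [-0.044, 0.0045, -0.0005], "dr": [0.0, 0.0, 0.1]}]
[{"xyz": [-0.044, 0.0045, -0.0005], "dr": [0.0, 0.0, 0.1]}, {"xyz": [-0.044, 0.0045, -0.0005], "dr": [0.0, 0.0, 0.1]}, {"xyz": [-0.0435, 0.0045, -0.0005], "dr": [0.0, 0.0, 0.1]}, {"xyz": [-0.0435, 0.0045, -0.0005], "dr": [0.0, 0.0, 0.1]}, {"xyz": [-0.0305, 0.0035, -0.0005], "dr": [0.0, 0.0, 0.1]}, {"xyz": [-0.013, 0.0015, -0.0], "dr": [0.0, 0.0, 0.0]}, {"xyz": [-0.0045, 0.0005, -0.0], "dr": [0.0, 0.0, 0.0]}]
side plate orange 47 [ 571.8 -280.1   17.    18.     2. ]
```

>>> apply_moves([
  {"xyz": [-0.044,0.0035,-0.001],"dr": [0,0,0.1]},
  {"xyz": [-0.044,0.004,-0.001],"dr": [0,0,0.1]},
  {"xyz": [-0.044,0.004,-0.001],"dr": [0,0,0.1]},
  {"xyz": [-0.044,0.004,-0.001],"dr": [0,0,0.1]},
  {"xyz": [-0.044,0.004,-0.001],"dr": [0,0,0.1]},
  {"xyz": [-0.044,0.004,-0.001],"dr": [0,0,0.1]},
  {"xyz": [-0.044,0.004,-0.001],"dr": [0,0,0.1]},
  {"xyz": [-0.044,0.0045,-0.001],"dr": [0,0,0.1]},
])

```text
t: 43.25
tcp_pos: [0.5442, -0.0608, 0.1864]
eef_rot: [-3.137, -0.002, 1.62]
contact_force: [0.9, 0.8, -1.0]
finger_gap: 0.0385
```

>>> apply_moves([
  {"xyz": [-0.044,0.0045,-0.001],"dr": [0,0,0.1]},
  {"xyz": [-0.044,0.0045,0],"dr": [0,0,0.1]},
  {"xyz": [-0.0435,0.0045,0],"dr": [0,0,0.1]},
  {"xyz": [-0.0435,0.0045,0],"dr": [0,0,0.1]},
  {"xyz": [-0.0305,0.0035,0],"dr": [0,0,0.1]},
  {"xyz": [-0.012,0.0015,0],"dr": [0,0,0]},
  {"xyz": [0,0,0],"dr": [0,0,0]},
  {"xyz": [0,0,0],"dr": [0,0,0]},
])

```text
t: 44.05
tcp_pos: [0.5739, -0.2906, 0.1781]
eef_rot: [-3.129, -0.006, 1.605]
contact_force: [0.8, -0.1, -0.3]
finger_gap: 0.0385
```

```bash
python3 plan.py '[[0.5716,-0.28,0.11,91.5]]'
```

```text
t 44.05 at [ 0.5739 -0.2906  0.1781] yaw 91.94 gap 0.0385 F [ 0.8 -0.1 -0.3] j6 -0.59
[{"xyz": [0.005, -0.0005, 0.0325], "dr": [-0.3, -0.2, 0.2]}, {"xyz": [0.0035, -0.0005, 0.0225], "dr": [-0.2, -0.1, 0.1]}, {"xyz": [0.0015, -0.0005, 0.0095], "dr": [-0.1, 0.0, 0.1]}, {"xyz": [0.0005, -0.0, 0.003], "dr": [0.0, 0.0, 0.0]}]
```

>>> apply_moves([
  {"xyz": [0.005,0,0.0325],"dr": [-0.3,-0.2,0.2]},
  {"xyz": [0.002,0,0.0225],"dr": [-0.2,-0.1,0.1]},
  {"xyz": [0,0,0.0095],"dr": [-0.1,0,0]},
  {"xyz": [0,0,0.003],"dr": [0,0,0]},
  {"xyz": [0,0,0],"dr": [0,0,0]},
  {"xyz": [0,0,0],"dr": [0,0,0]},
])

```text
t: 44.65
tcp_pos: [0.5737, -0.2769, 0.1102]
eef_rot: [-3.14, -0.001, 1.605]
contact_force: [0.8, 0.2, -0.1]
finger_gap: 0.0383
```

```bash
python3 plan.py '[[0.5716,-0.28,0.105,91.5]]'
```

```text
t 44.65 at [ 0.5737 -0.2769  0.1102] yaw 91.96 gap 0.0383 F [ 0.8  0.2 -0.1] j6 -0.58
[{"xyz": [-0.003, -0.002, 0.005], "dr": [-0.1, 0.0, 0.5]}]
```

>>> apply_moves([
  {"xyz": [-0.0025,-0.002,0.005],"dr": [-0.1,0,0.5]},
  {"xyz": [0,0,0],"dr": [0,0,0]},
  {"xyz": [0,0,0],"dr": [0,0,0]},
])

```text
t: 44.95
tcp_pos: [0.5725, -0.2803, 0.1068]
eef_rot: [3.138, 0.001, 1.595]
contact_force: [0.1, -0.7, -1.0]
finger_gap: 0.0383
```

>>> apply_moves([
  {"xyz": [0,0,0.011],"dr": [0,0,0]},
  {"xyz": [0,0,0.006],"dr": [0,0,0]},
  {"xyz": [0,0,0.001],"dr": [0,0,0]},
  {"xyz": [0,0,0],"dr": [0,0,0]},
  {"xyz": [0,0,0],"dr": [0,0,0]},
])

```text
t: 45.45
tcp_pos: [0.5725, -0.2805, 0.087]
eef_rot: [3.138, 0.001, 1.595]
contact_force: [-0.1, 0.4, -0.4]
finger_gap: 0.0384
```

```bash
python3 plan.py '[[0.5716,-0.28,0.087,91.5]]'
```

```text
t 45.45 at [ 0.5725 -0.2805  0.087 ] yaw 91.39 gap 0.0384 F [-0.1  0.4 -0.4] j6 -0.57
[{"xyz": [0.0005, -0.001, 0.0], "dr": [0.2, 0.0, -0.1]}]
```

>>> apply_moves([
  {"xyz": [0,0,0],"dr": [0,0,0]},
  {"xyz": [0,0,0],"dr": [0,0,0]},
  {"xyz": [0,0,0],"dr": [0,0,0]},
  {"xyz": [0,0,0],"dr": [0,0,0]},
], jaw=0.3)

```text
t: 45.85
tcp_pos: [0.5728, -0.2806, 0.0877]
eef_rot: [3.138, 0.001, 1.595]
contact_force: [-0.2, 0.7, -1.6]
finger_gap: 0.0277
```

>>> apply_moves([
  {"xyz": [0,0,-0.02],"dr": [0,0,0]},
  {"xyz": [0,0,-0.03],"dr": [0,0,0]},
  {"xyz": [0,0,-0.03],"dr": [0,0,0]},
  {"xyz": [0,0,-0.015],"dr": [0,0,0]},
  {"xyz": [0,0,-0.004],"dr": [0,0,0]},
  {"xyz": [0,0,0],"dr": [0,0,0]},
])

```text
t: 46.45
tcp_pos: [0.5718, -0.2802, 0.1893]
eef_rot: [3.139, 0.0, 1.595]
contact_force: [-1.4, 0.2, -1.2]
finger_gap: 0.0277
```

```bash
python3 plan.py '[[0.499,0.322,0.195,93.1]]'
```

```text
t 46.45 at [ 0.5718 -0.2802  0.1893] yaw 91.4 gap 0.0277 F [-1.4  0.2 -1.2] j6 -0.57
[{"xyz": [0.043, -0.004, -0.0005], "dr": [0.0, 0.0, -0.1]}, {"xyz": [0.043, -0.004, -0.0005], "dr": [0.0, 0.0, -0.1]}, {"xyz": [0.043, -0.004, -0.0005], "dr": [0.0, 0.0, -0.1]}, {"xyz": [0.043, -0.004, -0.0005], "dr": [0.0, 0.0, -0.1]}, {"xyz": [0.043, -0.004, -0.0005], "dr": [0.0, 0.0, -0.1]}, {"xyz": [0.043, -0.0035, -0.0005], "dr": [0.0, 0.0, -0.1]}, {"xyz": [0.043, -0.0035, -0.0005], "dr": [0.0, 0.0, -0.1]}, {"xyz": [0.043, -0.0035, -0.0005], "dr": [0.0, 0.0, -0.1]}]
[{"xyz": [0.043, -0.0035, -0.0005], "dr": [0.0, 0.0, -0.1]}, {"xyz": [0.043, -0.0035, -0.0005], "dr": [0.0, 0.0, -0.1]}, {"xyz": [0.043, -0.003, -0.0005], "dr": [0.0, 0.0, -0.1]}, {"xyz": [0.043, -0.003, -0.0005], "dr": [0.0, 0.0, -0.1]}, {"xyz": [0.043, -0.003, -0.0005], "dr": [0.0, 0.0, -0.1]}, {"xyz": [0.03, -0.002, -0.0005], "dr": [0.0, 0.0, -0.1]}, {"xyz": [0.013, -0.001, -0.0], "dr": [0.0, 0.0, 0.0]}, {"xyz": [0.0045, -0.0005, -0.0], "dr": [0.0, 0.0, 0.0]}]
```

>>> apply_moves([
  {"xyz": [0.043,-0.004,-0.001],"dr": [0,0,-0.1]},
  {"xyz": [0.043,-0.004,-0.001],"dr": [0,0,-0.1]},
  {"xyz": [0.043,-0.004,-0.001],"dr": [0,0,-0.1]},
  {"xyz": [0.043,-0.004,-0.001],"dr": [0,0,-0.1]},
  {"xyz": [0.043,-0.004,-0.001],"dr": [0,0,-0.1]},
  {"xyz": [0.043,-0.0035,-0.001],"dr": [0,0,-0.1]},
  {"xyz": [0.043,-0.0035,-0.001],"dr": [0,0,-0.1]},
  {"xyz": [0.043,-0.0035,-0.001],"dr": [0,0,-0.1]},
])

```text
t: 47.25
tcp_pos: [0.5268, 0.0698, 0.1886]
eef_rot: [-3.135, -0.001, 1.602]
contact_force: [1.0, -0.2, -0.3]
finger_gap: 0.0276
```

>>> apply_moves([
  {"xyz": [0.043,-0.0035,-0.001],"dr": [0,0,-0.1]},
  {"xyz": [0.043,-0.0035,0],"dr": [0,0,-0.1]},
  {"xyz": [0.043,-0.003,0],"dr": [0,0,-0.1]},
  {"xyz": [0.043,-0.003,0],"dr": [0,0,-0.1]},
  {"xyz": [0.043,-0.003,0],"dr": [0,0,-0.1]},
  {"xyz": [0.03,-0.002,0],"dr": [0,0,-0.1]},
  {"xyz": [0.01,0,0],"dr": [0,0,0]},
  {"xyz": [0,0,0],"dr": [0,0,0]},
])

```text
t: 48.05
tcp_pos: [0.4921, 0.3383, 0.1807]
eef_rot: [-3.124, 0.002, 1.618]
contact_force: [0.5, -1.6, -1.1]
finger_gap: 0.0276
```

>>> apply_moves([
  {"xyz": [0,0,0],"dr": [0,0,0]},
])

```text
t: 48.15
tcp_pos: [0.4918, 0.3376, 0.1799]
eef_rot: [-3.123, 0.003, 1.618]
contact_force: [0.1, 0.2, -1.0]
finger_gap: 0.0273
```

```bash
python3 plan.py '[[0.4942,0.3285,0.14,93.1]]'; python3 chk.py
```

```text
t 48.15 at [0.4918 0.3376 0.1799] yaw 92.71 gap 0.0273 F [ 0.1  0.2 -1. ] j6 0.45
[{"xyz": [-0.006, 0.0015, 0.0255], "dr": [-0.7, 0.1, -0.3]}, {"xyz": [-0.0025, 0.0005, 0.011], "dr": [-0.3, 0.0, -0.1]}, {"xyz": [-0.001, 0.0, 0.0035], "dr": [-0.1, 0.0, 0.0]}]
```

>>> apply_moves([
  {"xyz": [-0.005,0.0015,0.0255],"dr": [-0.7,0.1,-0.3]},
  {"xyz": [-0.001,0,0.011],"dr": [-0.3,0,-0.1]},
  {"xyz": [0,0,0.003],"dr": [-0.1,0,0]},
  {"xyz": [0,0,0],"dr": [0,0,0]},
  {"xyz": [0,0,0],"dr": [0,0,0]},
])

```text
t: 48.7
tcp_pos: [0.495, 0.3258, 0.14]
eef_rot: [3.14, 0.001, 1.618]
contact_force: [0.1, 0.0, -1.7]
finger_gap: 0.0275
```

```bash
python3 plan.py '[[0.4942,0.3285,0.130,93.1]]'
```

```text
t 48.7 at [0.495  0.3258 0.14  ] yaw 92.73 gap 0.0275 F [ 0.1  0.  -1.7] j6 0.44
[{"xyz": [0.003, -0.0005, 0.01], "dr": [0.1, 0.1, -0.4]}]
```

Place at 0.1237.

>>> apply_moves([
  {"xyz": [0.002,-0.0005,0.009],"dr": [0.1,0.1,-0.4]},
  {"xyz": [0,0,0.005],"dr": [0,0,0]},
  {"xyz": [0,0,0.001],"dr": [0,0,0]},
  {"xyz": [0,0,0],"dr": [0,0,0]},
  {"xyz": [0,0,0],"dr": [0,0,0]},
])

```text
t: 49.2
tcp_pos: [0.4952, 0.3281, 0.125]
eef_rot: [3.14, -0.001, 1.626]
contact_force: [-0.1, -0.5, -0.3]
finger_gap: 0.0277
```

```bash
python3 plan.py '[[0.4942,0.3285,0.1237,93.1]]'
```

```text
t 49.2 at [0.4952 0.3281 0.125 ] yaw 93.15 gap 0.0277 F [-0.1 -0.5 -0.3] j6 0.43
[{"xyz": [0.0005, -0.001, 0.0015], "dr": [0.1, -0.1, 0.1]}]
```

>>> apply_moves([
  {"xyz": [0,-0.0005,0.0015],"dr": [0,0,0]},
  {"xyz": [0,0,0],"dr": [0,0,0]},
])

```text
t: 49.4
tcp_pos: [0.4947, 0.3282, 0.1236]
eef_rot: [3.14, -0.002, 1.626]
contact_force: [-0.8, 0.2, -2.2]
finger_gap: 0.0275
```

>>> apply_moves([
  {"xyz": [0,0,0],"dr": [0,0,0]},
  {"xyz": [0,0,0],"dr": [0,0,0]},
  {"xyz": [0,0,0],"dr": [0,0,0]},
  {"xyz": [0,0,-0.004],"dr": [0,0,0]},
  {"xyz": [0,0,-0.015],"dr": [0,0,0]},
  {"xyz": [0,0,-0.025],"dr": [0,0,0]},
  {"xyz": [0,0,-0.015],"dr": [0,0,0]},
  {"xyz": [0,0,0],"dr": [0,0,0]},
], jaw=0.45)

```text
t: 50.2
tcp_pos: [0.4944, 0.328, 0.1854]
eef_rot: [3.14, -0.001, 1.626]
contact_force: [-0.7, 0.1, -1.7]
finger_gap: 0.0387
```

```bash
python3 plan.py '[[0.503,0.042,0.195,7]]'; python3 chk.py;python3 - <<'E'
import glob,os
from h import *
f=max(glob.glob('pics/side_*.png'),key=os.path.getmtime); im=cv2.imread(f)
cv2.imwrite('pics/v2.png',im[140:260,240:340].repeat(5,0).repeat(5,1))
E
```

```text
t 50.2 at [0.4944 0.328  0.1854] yaw 93.16 gap 0.0387 F [-0.7  0.1 -1.7] j6 0.43
[{"xyz": [-0.026, -0.0005, -0.001], "dr": [0.0, 0.0, 7.8]}, {"xyz": [-0.0255, 0.003, -0.001], "dr": [0.0, 0.0, 7.8]}, {"xyz": [-0.025, 0.0065, -0.001], "dr": [0.0, 0.0, 7.8]}, {"xyz": [-0.024, 0.0095, -0.001], "dr": [0.0, 0.0, 7.8]}, {"xyz": [-0.0225, 0.0125, -0.001], "dr": [0.0, 0.0, 7.8]}, {"xyz": [-0.0205, 0.0155, -0.001], "dr": [0.0, 0.0, 7.8]}, {"xyz": [-0.018, 0.0185, -0.001], "dr": [0.0, 0.0, 7.8]}, {"xyz": [-0.0155, 0.0205, -0.001], "dr": [0.0, 0.0, 7.8]}]
[{"xyz": [-0.0125, 0.0225, -0.001], "dr": [0.0, 0.0, 7.8]}, {"xyz": [-0.0095, 0.024, -0.001], "dr": [0.0, 0.0, 7.8]}, {"xyz": [-0.0045, 0.0175, -0.0005], "dr": [0.0, 0.0, 5.4]}, {"xyz": [-0.001, 0.0075, -0.0005], "dr": [0.0, 0.0, 2.3]}, {"xyz": [-0.0005, 0.0025, -0.0], "dr": [0.0, 0.0, 0.8]}]
```

View pics/v2.png

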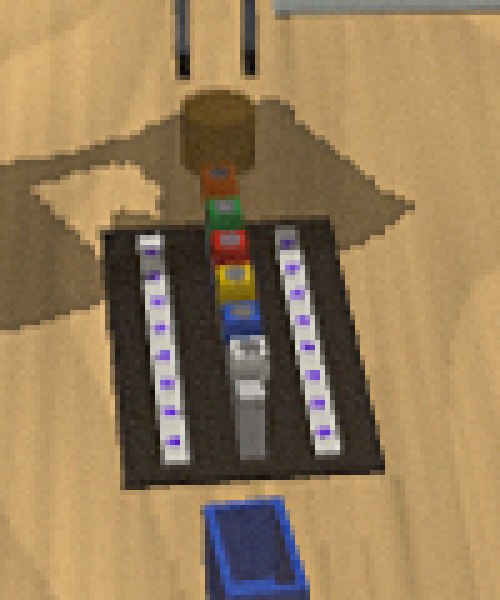

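All six caps are on the rail, in line and evenly spaced (crop x 220 to 250, rows 175 to 350), and the plate is empty. Now I'll take the tongs back to the holder.

>>> apply_moves([
  {"xyz": [-0.026,0,-0.001],"dr": [0,0,7.8]},
  {"xyz": [-0.0255,0.003,-0.001],"dr": [0,0,7.8]},
  {"xyz": [-0.025,0.0065,-0.001],"dr": [0,0,7.8]},
  {"xyz": [-0.024,0.0095,-0.001],"dr": [0,0,7.8]},
  {"xyz": [-0.0225,0.0125,-0.001],"dr": [0,0,7.8]},
  {"xyz": [-0.0205,0.0155,-0.001],"dr": [0,0,7.8]},
  {"xyz": [-0.018,0.0185,-0.001],"dr": [0,0,7.8]},
  {"xyz": [-0.0155,0.0205,-0.001],"dr": [0,0,7.8]},
])

```text
t: 51.05
tcp_pos: [0.4947, 0.1164, 0.1853]
eef_rot: [-3.138, 0.006, 0.501]
contact_force: [0.2, -0.4, -1.2]
finger_gap: 0.0386
```

>>> apply_moves([
  {"xyz": [-0.0125,0.0225,-0.001],"dr": [0,0,7.8]},
  {"xyz": [-0.0095,0.024,-0.001],"dr": [0,0,7.8]},
  {"xyz": [-0.0045,0.0175,0],"dr": [0,0,5.4]},
  {"xyz": [-0.001,0.0075,0],"dr": [0,0,2.3]},
  {"xyz": [0,0,0],"dr": [0,0,0.5]},
  {"xyz": [0,0,0],"dr": [0,0,0]},
  {"xyz": [0,0,0],"dr": [0,0,0]},
])

```text
t: 51.75
tcp_pos: [0.4908, 0.0348, 0.183]
eef_rot: [-3.141, 0.013, 0.065]
contact_force: [0.6, 0.5, -0.5]
finger_gap: 0.0384
```

```bash
python3 plan.py '[[0.5,0.033,0.135,7]]'
```

```text
t 51.75 at [0.4908 0.0348 0.183 ] yaw 3.75 gap 0.0384 F [ 0.6  0.5 -0.5] j6 1.46
[{"xyz": [0.006, 0.0015, 0.0305], "dr": [0.0, 0.5, -2.1]}, {"xyz": [0.0025, 0.0005, 0.013], "dr": [0.0, 0.2, -0.9]}, {"xyz": [0.001, 0.0005, 0.0045], "dr": [0.0, 0.1, -0.3]}]
```

>>> apply_moves([
  {"xyz": [0.006,0.0015,0.0305],"dr": [0,0.5,-2.1]},
  {"xyz": [0.0025,0,0.012],"dr": [0,0.2,-0.9]},
  {"xyz": [0,0,0.003],"dr": [0,0.1,-0.3]},
  {"xyz": [0,0,0],"dr": [0,0,0]},
  {"xyz": [0,0,0],"dr": [0,0,0]},
])

```text
t: 52.25
tcp_pos: [0.4999, 0.0374, 0.1369]
eef_rot: [-3.141, -0.003, 0.134]
contact_force: [-0.3, 0.1, -1.8]
finger_gap: 0.0386
```

```bash
python3 plan.py '[[0.5,0.033,0.13,7]]'
```

```text
t 52.25 at [0.4999 0.0374 0.1369] yaw 7.7 gap 0.0386 F [-0.3  0.1 -1.8] j6 1.39
[{"xyz": [-0.0005, 0.0045, 0.007], "dr": [-0.1, -0.2, 0.7]}]
```

>>> apply_moves([
  {"xyz": [0,0.004,0.006],"dr": [-0.1,-0.2,0.7]},
  {"xyz": [0,0,0],"dr": [0,0,0]},
  {"xyz": [0,0,0],"dr": [0,0,0]},
])

```text
t: 52.55
tcp_pos: [0.501, 0.0333, 0.1317]
eef_rot: [3.14, -0.001, 0.121]
contact_force: [-1.0, 0.7, -1.4]
finger_gap: 0.0385
```

>>> apply_moves([
  {"xyz": [0,0,0.015],"dr": [0,0,0]},
  {"xyz": [0,0,0.015],"dr": [0,0,0]},
  {"xyz": [0,0,0.008],"dr": [0,0,0]},
  {"xyz": [0,0,0.002],"dr": [0,0,0]},
  {"xyz": [0,0,0],"dr": [0,0,0]},
  {"xyz": [0,0,0],"dr": [0,0,0]},
])

```text
t: 53.15
tcp_pos: [0.5023, 0.0329, 0.0923]
eef_rot: [3.14, -0.004, 0.12]
contact_force: [-0.1, -0.4, -0.8]
finger_gap: 0.0385
```

```bash
python3 plan.py '[[0.5,0.033,0.0805,7]]'
```

```text
t 53.15 at [0.5023 0.0329 0.0923] yaw 6.9 gap 0.0385 F [-0.1 -0.4 -0.8] j6 1.4
[{"xyz": [-0.0025, -0.0005, 0.012], "dr": [0.1, -0.2, -0.1]}]
```

>>> apply_moves([
  {"xyz": [-0.0025,0,0.008],"dr": [0.1,-0.2,0]},
  {"xyz": [0,0,0.003],"dr": [0,0,0]},
  {"xyz": [0,0,0],"dr": [0,0,0]},
  {"xyz": [0,0,0],"dr": [0,0,0]},
])

```text
t: 53.55
tcp_pos: [0.5002, 0.0325, 0.0812]
eef_rot: [3.142, -0.002, 0.12]
contact_force: [-0.7, 0.1, -0.8]
finger_gap: 0.0386
```

```bash
python3 plan.py '[[0.5,0.033,0.0805,7]]'
```

```text
t 53.55 at [0.5002 0.0325 0.0812] yaw 6.9 gap 0.0386 F [-0.7  0.1 -0.8] j6 1.4
[{"xyz": [-0.0, -0.0005, 0.0005], "dr": [0.0, -0.1, -0.1]}]
```

>>> apply_moves([
  {"xyz": [0,0,0],"dr": [0,0,0]},
  {"xyz": [0,0,0],"dr": [0,0,0]},
  {"xyz": [0,0,0],"dr": [0,0,0]},
  {"xyz": [0,0,0],"dr": [0,0,0]},
  {"xyz": [0,0,0],"dr": [0,0,0]},
  {"xyz": [0,0,0],"dr": [0,0,0]},
], jaw=1)

```text
t: 54.15
tcp_pos: [0.5006, 0.0325, 0.0818]
eef_rot: [3.141, -0.003, 0.12]
contact_force: [0.2, -0.7, 0.6]
finger_gap: 0.0852
```

>>> apply_moves([
  {"xyz": [0,0,-0.01],"dr": [0,0,0]},
  {"xyz": [0,0,-0.025],"dr": [0,0,0]},
  {"xyz": [0,0,-0.035],"dr": [0,0,0]},
  {"xyz": [0,0,-0.03],"dr": [0,0,0]},
  {"xyz": [0,0,-0.01],"dr": [0,0,0]},
  {"xyz": [0,0,0],"dr": [0,0,0]},
])

```text
t: 54.75
tcp_pos: [0.4997, 0.0326, 0.1989]
eef_rot: [3.141, -0.003, 0.12]
contact_force: [-0.4, 0.6, -1.3]
finger_gap: 0.0853
```

```bash
python3 plan.py '[[0.55,0.02,0.195,7]]'; python3 - <<'E'
from h import *
im=env.snapshot("side")[:,:,::-1]; cv2.imwrite('pics/v3f.png',im)
cv2.imwrite('pics/v3.png',im[150:290,255:400].repeat(4,0).repeat(4,1))
E
```

```text
t 54.75 at [0.4997 0.0326 0.1989] yaw 6.9 gap 0.0853 F [-0.4  0.6 -1.3] j6 1.4
[{"xyz": [0.023, 0.009, 0.002], "dr": [0.0, -0.1, 0.0]}, {"xyz": [0.016, 0.006, 0.0015], "dr": [0.0, 0.0, 0.0]}, {"xyz": [0.007, 0.0025, 0.0005], "dr": [0.0, 0.0, 0.0]}, {"xyz": [0.0025, 0.001, 0.0], "dr": [0.0, 0.0, 0.0]}]
```

View pics/v3.png

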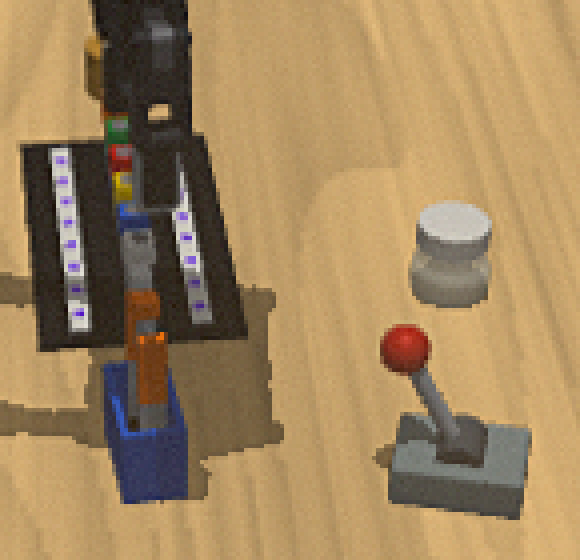

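The tongs stand upright and released in the holder (crop (145,370)), and the lever still leans to off, with the ball at crop (406,349). Next I close the fingers and go behind the ball, pushing along (0.965,-0.26).

```bash
python3 plan.py '[[0.588,0.026,0.18,-15]]'
```

```text
t 54.8 at [0.4995 0.0326 0.1982] yaw 6.9 gap 0.0856 F [0.1 0.1 0.5] j6 1.4
[{"xyz": [0.028, 0.0055, 0.006], "dr": [0.0, 0.0, 7.1]}, {"xyz": [0.0285, 0.002, 0.006], "dr": [0.0, 0.0, 7.1]}, {"xyz": [0.02, -0.001, 0.004], "dr": [0.0, 0.0, 4.9]}, {"xyz": [0.0085, -0.001, 0.002], "dr": [0.0, 0.0, 2.1]}, {"xyz": [0.003, -0.0005, 0.0005], "dr": [0.0, 0.0, 0.7]}]
```

>>> apply_moves([
  {"xyz": [0.028,0.0055,0.006],"dr": [0,0,7.1]},
  {"xyz": [0.0285,0.002,0.006],"dr": [0,0,7.1]},
  {"xyz": [0.02,-0.001,0.004],"dr": [0,0,4.9]},
  {"xyz": [0.0085,-0.001,0.002],"dr": [0,0,2.1]},
  {"xyz": [0,0,0],"dr": [0,0,0.5]},
  {"xyz": [0,0,0],"dr": [0,0,0]},
  {"xyz": [0,0,0],"dr": [0,0,0]},
], jaw=0, newtons=30)

```text
t: 55.5
tcp_pos: [0.5838, 0.0259, 0.1748]
eef_rot: [3.14, 0.007, -0.271]
contact_force: [-0.3, 0.7, -0.4]
finger_gap: 0.0001
```

```bash
python3 plan.py '[[0.588,0.026,0.1,-15],[0.588,0.026,0.087,-15]]'
```

```text
t 55.5 at [0.5838 0.0259 0.1748] yaw -15.54 gap 0.0001 F [-0.3  0.7 -0.4] j6 1.78
[{"xyz": [0.002, -0.0005, 0.0355], "dr": [0.0, 0.2, -0.3]}, {"xyz": [0.0015, -0.0005, 0.025], "dr": [0.0, 0.1, -0.2]}, {"xyz": [0.0005, -0.0, 0.0105], "dr": [0.0, 0.1, -0.1]}, {"xyz": [0.0, -0.0, 0.0035], "dr": [0.0, 0.0, 0.0]}, {"xyz": [0.0, -0.0, 0.013], "dr": [0.0, 0.0, 0.0]}]
```

>>> apply_moves([
  {"xyz": [0.001,0,0.0355],"dr": [0,0.2,-0.3]},
  {"xyz": [0,0,0.025],"dr": [0,0.1,-0.2]},
  {"xyz": [0,0,0.015],"dr": [0,0.1,0]},
  {"xyz": [0,0,0.008],"dr": [0,0,0]},
  {"xyz": [0,0,0.002],"dr": [0,0,0]},
  {"xyz": [0,0,0],"dr": [0,0,0]},
  {"xyz": [0,0,0],"dr": [0,0,0]},
])

```text
t: 56.2
tcp_pos: [0.5827, 0.026, 0.0893]
eef_rot: [3.141, -0.003, -0.257]
contact_force: [-0.2, -1.2, -0.7]
finger_gap: -0.0002
```

```bash
python3 plan.py '[[0.659,0.0065,0.087,-15]]'
```

```text
t 56.2 at [0.5827 0.026  0.0893] yaw -14.71 gap -0.0002 F [-0.2 -1.2 -0.7] j6 1.77
[{"xyz": [0.0375, -0.0005, 0.001], "dr": [0.0, -0.1, 0.1]}, {"xyz": [0.0265, -0.0, 0.001], "dr": [0.0, -0.1, 0.1]}, {"xyz": [0.0115, -0.0, 0.0005], "dr": [0.0, 0.0, 0.0]}, {"xyz": [0.004, -0.0, 0.0], "dr": [0.0, 0.0, 0.0]}]
```

Push slowly along tool x.

>>> apply_moves([
  {"xyz": [0.012,0,0.001],"dr": [0,0,0]},
  {"xyz": [0.012,0,0],"dr": [0,0,0]},
  {"xyz": [0.012,0,0],"dr": [0,0,0]},
  {"xyz": [0.012,0,0],"dr": [0,0,0]},
  {"xyz": [0.012,0,0],"dr": [0,0,0]},
  {"xyz": [0.01,0,0],"dr": [0,0,0]},
  {"xyz": [0.004,0,0],"dr": [0,0,0]},
  {"xyz": [0,0,0],"dr": [0,0,0]},
])

```text
t: 57.0
tcp_pos: [0.6642, 0.0046, 0.0922]
eef_rot: [-3.141, -0.009, -0.257]
contact_force: [-0.8, 0.4, -0.4]
finger_gap: -0.0003
```

```bash
cat > ball.py <<'E'
from seg import *
im=env.snapshot("side"); cv2.imwrite('pics/ball.png',im[:,:,::-1]); h=cv2.cvtColor(im,cv2.COLOR_RGB2HSV)
for c,a,m in blobs("side",im,((h[:,:,0]<6)|(h[:,:,0]>174))&(h[:,:,1]>130)&(h[:,:,2]>90),(215,275,335,410)): print(c,a)
H=np.array([.6657,.0047,.0216]);u=np.array([.965,-.262,0])
for q in(0,.5,.7,.8,.9,1.): print(q,proj("side",[H+.07*(np.sin(q-.5)*u+np.cos(q-.5)*np.array([0,0,1]))]).round(1))
E
python3 ball.py; python3 plan.py '[[0.6725,0.003,0.087,-15]]'
```

```text
[385.64285714 236.64285714] 14
0 [[356.  237.4]]
0.5 [[372.6 236.1]]
0.7 [[379.4 237.5]]
0.8 [[382.6 238.6]]
0.9 [[385.7 240. ]]
1.0 [[388.7 241.6]]
t 57.05 at [0.6639 0.0047 0.0922] yaw -14.73 gap -0.0001 F [-0.6  0.5  0.1] j6 1.75
[{"xyz": [0.0085, -0.0005, 0.0055], "dr": [0.0, -0.5, 0.3]}]
```

>>> apply_moves([
  {"xyz": [0.004,0,0.002],"dr": [0,-0.4,0]},
  {"xyz": [0.003,0,0.001],"dr": [0,0,0]},
  {"xyz": [0.002,0,0],"dr": [0,0,0]},
  {"xyz": [0,0,0],"dr": [0,0,0]},
])

```text
t: 57.45
tcp_pos: [0.6726, 0.0024, 0.0891]
eef_rot: [-3.141, -0.0, -0.257]
contact_force: [0.8, 0.4, 0.4]
finger_gap: -0.0
```

>>> apply_moves([
  {"xyz": [-0.01,0,0],"dr": [0,0,0]},
  {"xyz": [-0.025,0,0],"dr": [0,0,0]},
  {"xyz": [-0.025,0,0],"dr": [0,0,0]},
  {"xyz": [-0.015,0,-0.01],"dr": [0,0,0]},
  {"xyz": [-0.002,0,-0.03],"dr": [0,0,0]},
  {"xyz": [0,0,-0.03],"dr": [0,0,0]},
  {"xyz": [0,0,-0.01],"dr": [0,0,0]},
  {"xyz": [0,0,0],"dr": [0,0,0]},
])

```text
t: 58.25
tcp_pos: [0.5888, 0.0241, 0.1707]
eef_rot: [3.141, 0.002, -0.256]
contact_force: [-0.3, 0.0, -0.4]
finger_gap: 0.0002
```

```bash
python3 ball.py; python3 plan.py '[[0.59,-0.13,0.25,-15]]'
```

```text
[387.86567164 238.98507463] 67
0 [[356.  237.4]]
0.5 [[372.6 236.1]]
0.7 [[379.4 237.5]]
0.8 [[382.6 238.6]]
0.9 [[385.7 240. ]]
1.0 [[388.7 241.6]]
t 58.3 at [0.5886 0.0241 0.1699] yaw -14.68 gap 0.0004 F [0.8 0.7 0.3] j6 1.77
[{"xyz": [0.01, 0.0365, -0.0195], "dr": [0.0, 0.0, 0.1]}, {"xyz": [0.01, 0.0365, -0.0195], "dr": [0.0, 0.0, 0.1]}, {"xyz": [0.01, 0.036, -0.0195], "dr": [0.0, 0.0, 0.1]}, {"xyz": [0.007, 0.0255, -0.0135], "dr": [0.0, 0.0, 0.1]}, {"xyz": [0.003, 0.011, -0.006], "dr": [0.0, 0.0, 0.0]}, {"xyz": [0.001, 0.0035, -0.002], "dr": [0.0, 0.0, 0.0]}]
```

The lever reads about 0.97 rad (ball column 387.9). I'll move clear and check everything a last time.

>>> apply_moves([
  {"xyz": [0.01,0.036,-0.02],"dr": [0,0,0]},
  {"xyz": [0.01,0.036,-0.02],"dr": [0,0,0]},
  {"xyz": [0.01,0.036,-0.02],"dr": [0,0,0]},
  {"xyz": [0.007,0.025,-0.014],"dr": [0,0,0]},
  {"xyz": [0.003,0.01,-0.006],"dr": [0,0,0]},
  {"xyz": [0,0,0],"dr": [0,0,0]},
  {"xyz": [0,0,0],"dr": [0,0,0]},
])

```text
t: 59.0
tcp_pos: [0.5881, -0.1275, 0.2421]
eef_rot: [3.141, 0.016, -0.255]
contact_force: [0.2, 0.8, -0.5]
finger_gap: -0.0001
```

```bash
python3 - <<'E'
from seg import *
t=env.snapshot("top");s=env.snapshot("side")
a=np.radians(3.1);C=np.array([498.5,248.4]);ex=np.array([np.cos(a),np.sin(a)]);ey=np.array([-np.sin(a),np.cos(a)])
for k,(c,ar,m) in caps("top",t,(262,283,172,268),dict(white=150,orange=80,green=60,yellow=80,red=80,blue=80)).items():
    r=rect_on("top",m,.052); d=r[:2]-C; print(k,ar,r,"across",round(d@ex,1),"along",round(d@ey,1))
A=t[235:310,165:345,::-1].repeat(3,0).repeat(3,1)
B=s[150:290,230:400,::-1].repeat(2,0).repeat(2,1)
o=np.zeros((A.shape[0]+B.shape[0],A.shape[1],3),np.uint8);o[:A.shape[0]]=A;o[A.shape[0]:,:B.shape[1]]=B
cv2.imwrite('pics/fin.png',o)
E
python3 ball.py|head -1
```

```text
orange 37 [494.4 328.8  15.6  16.1   1.6] across 0.3 along 80.5
green 10 [501.1 296.4   4.   15.8   1.5] across 5.2 along 47.8
yellow 36 [499.3 234.6  15.5  18.    1.6] across 0.1 along -13.8
red 38 [498.5 264.9  15.5  18.3   1.6] across 0.9 along 16.5
blue 27 [500.2 201.2  15.5  15.8   1.5] across -0.9 along -47.2
[388.59677419 239.01612903] 62
```

View pics/fin.png

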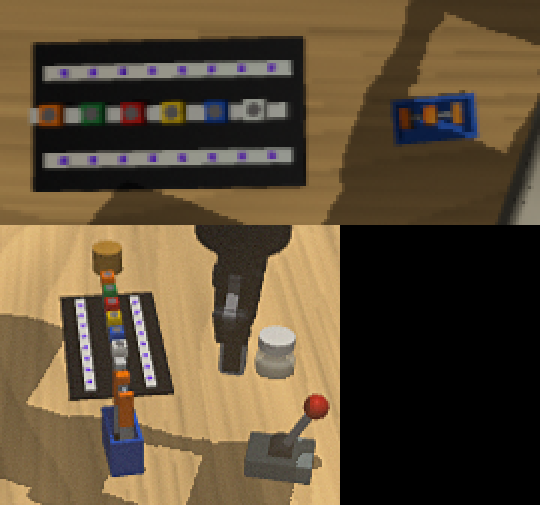

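The last view shows six caps centred on the rail with clear gaps, the tongs upright in the holder and the lever over. Green's 5.2 mm across comes from a partial mask only 4 mm wide; in the picture it lies in line with the others. Handing in.

```bash
python3 -c "
from plant import env
print(env.finish_job())"
```

```text
the job is handed in; nothing more can be done
None
```

I set all six keycaps on the rail with the tongs, stood the tongs back in their holder and let go, then pushed the lever on. I handed the job in at about 59 s; the hand-in gave no verdict. The orange cap was knocked about 5 cm partway through, so I measured it again and picked it up from its new place.

**Caps:** In the last top view, orange, red, yellow and blue lie within 1 mm of the rail's middle line. They sit about 32 mm apart, which leaves roughly 14 mm clear.
- **Green:** its reading of 5.2 mm off-centre came from a colour mask only 4 mm wide. In the picture it is in line with the others.
- **White:** the final colour mask missed it, so I have no number for it. In the picture it is centred with clear gaps.

**Tongs and lever:** The tongs stand upright in the holder with nothing touching them. The lever reads about 0.97–1.0 rad, from the ball's position in the side view.

**Bystanders:** I did not measure their final positions. The arm felt no contact near them, and the jar and tin are still in place in the last picture; the pot was outside that crop.

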